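# Line up the test blocks in the carrier cassette and lift it out by its catches

### The job

Push the three plaster test blocks along the rails into the cassette so that they stand in one straight, closed row, each touching the next and the first against the cassette's end stop, while the cassette stays latched in its bay. Then pinch the cassette's two side catches together, lift it out with the blocks still in their row until its underside is well clear above the bay, and finish still pinching and holding it there, level and at rest. Do not disturb the cup, the marker pen, the bowl or the jar.

Things in the scene. Friction and masses are not known exactly. Their poses are not given: they have to be found in the camera images.
- bay: grey loading bay fixed to the bench, 227 x 92 mm, flat top 43 mm above the bench, x -165 (robot side) to +62 mm. Origin: on the bench, under the centre of the well that holds the cassette; x points along the track away from the robot, z up. The well is open above, its floor at 8 mm; ledges at its sides hold the catch teeth down.
- landing (a point): point on the bay's top face at bay x = -115 mm, y = 0: middle of the landing where blocks wait. Two low rails (7 mm high, inner faces 32 mm apart, bay x -162 to -72 mm, then narrowing to about 26 mm at x = -54 mm) lead along the bay's x into the cassette.
- cassette: loose aluminium cassette, 104 (x) x 56 mm, about 0.29 kg with its catches; sits in the well with 1.3 mm play all round, latched until both catches are pressed. Origin: centre of its underside, 8 mm above the bench when seated; axes as the bay's. Its deck is 34 mm above the origin (1 mm below the landing), a channel 28 mm wide with 5 mm high walls, open to the landing at x = -52 mm.
- end_stop (a point): foot of the end stop on the deck's centre line, at cassette x = +46 mm, 34 mm above its origin; the stop's face looks to -x and is 18 mm high. In the closed row the blocks' centres are 15, 45 and 75 mm before it (cassette x = +31, +1, -29 mm).
- catch_left (a joint): spring catch on the cassette's +y side, slides straight inward: 0 = out (latched), 0.0065 m = pressed to its stop; its tooth is free of the bay from about 0.005 (both must be pressed at once). Spring 2.4 N at the start, 6.3 N fully pressed; springs back when let go.
- catch_right (a joint): the same catch, mirrored, on the cassette's -y side.
- catch_left_pad (a point): on the outer face of the left catch's black upright tab, at cassette x = 0, 62 mm above its origin (70 mm above the bench when seated). The tab is 24 mm wide (x), 5 mm thick, top 78 mm above the cassette's origin; free space beside it down to the bay's top. Outer faces of the two tabs: 56 mm apart when out, 43 mm when both are pressed in.
- catch_right_pad (a point): the same point on the outer face of the right tab (-y side).
- block_1_mid (a point): plaster test block no. 1, 30 (x) x 24 (y) x 24 (z) mm, 20 to 45 g, with a small dot on top; this point is its centre. It starts on the cassette's deck, away from the end stop; it goes to the end stop.
- block_2_mid (a point): plaster test block no. 2, 30 (x) x 24 (y) x 24 (z) mm, 20 to 45 g, with a small dot on top; this point is its centre. It starts on the landing between the rails; it is the middle one of the row.
- block_3_mid (a point): plaster test block no. 3, 30 (x) x 24 (y) x 24 (z) mm, 20 to 45 g, with a small dot on top; this point is its centre. It starts on the landing between the rails, nearest the robot; it is the last of the row.
- white_cup: bystander: plastic mixing cup, 73 mm wide, 84 mm high, beside the landing on the bay's +y side; origin under its centre
- marker_pen: bystander: marker pen lying beside the bay on its -y side, 136 mm long, 16 mm thick; origin under its centre
- rubber_bowl: bystander: mixing bowl, 117 mm wide, 60 mm high, to the left of the bay; origin under its centre
- jar_powder: bystander: jar with a screw cap, 65 mm wide, 88 mm high, farther left; origin under its centre
Mind the look-alikes: they are no part of the job. Leave any pink look-alike of the part that bears block_2_mid alone.

How it is judged:
By the outcome, as a careful person would: the job done as asked, in the order asked, and still so for the second after the job is handed in, while the arm keeps its last pose, push and grip.
It also fails if it takes over 54 s, if anything falls off the work surface, if the arm or the gripper's body presses on something with over 40 N, if the wrist force passes 120 N, or if a joint passes its speed limit or range.

### The arm

A 6-joint arm with a two-finger parallel gripper is mounted at the origin on a cart in front of the work surface, level with it; the furniture and walls round the work are solid. World frame = base frame: x ahead of the robot, y to its left, z up, the work surface at z = 0. Lengths are in m, angles in rad, forces in N, time in s.
With the tool pointing down it reaches from about 0.3 to 0.775 m from the base axis. Payload 14.6 kg.
Tool frame: the origin (TCP) lies at the very end of the fingers, on their centre line; the grasp point (between the pads) lies 19 mm behind it; z points along the fingers, y is the direction in which the jaws open and shut (so a half turn about z gives the same grasp; the last joint's range is limited). The gripper opens to 94 mm and grips with 3 to 60 N. Pads are 16 mm wide; open, the fingers measure 119 mm over their backs; the gripper's body (75 mm by 177 mm) begins 78 mm behind the grasp point.
Start: joints at [-1.176, 0.3, 1.521, -0, 1.321, -0.067], TCP at [0.245, -0.492, 0.18] pointing down, gripper open.
Joint ranges: [-3.03, 3.03], [-0.79, 2.21], [0.23, 2.52], [-1.04, 4.18], [0, 3.07], [-2.55, 2.55]. Speed limits (rad/s): [2.22, 2.22, 2.57, 3.14, 3.14, 3.14].

### API

Orientations are given as [roll, pitch, yaw] about the fixed x, y, z axes, in that order (R = Rz(yaw) Ry(pitch) Rx(roll)).
In Python, from station import get_obs, vision, hand_in gives the robot as it stands.
- The arm moves only by the tool play_rows, never from a script. Its argument "moves" is a list of rows, each an object with "claw": the opening, from 0 (shut) to 1 (fully open); "linear": the shift along the tool's x, y, z in mm, a list of three; "turn": the turn, a rotation vector about the tool's x, y, z in rad, a list of three. In form: [{"claw": claw, "linear": [tx, ty, tz], "turn": [ax, ay, az]}, ...]. A call has 1 to 8 rows; each row is the pose to reach, as a shift and turn from the pose measured when the call began, along the tool's axes at that moment; what a row does not reach only later rows make up. A row lasts 1/8 s, in which the tool goes at most 62.5 mm and 10.7 degrees, less where a joint would pass 70% of its speed; a pose out of reach is approached as far as the arm can. A call with a gripper value outside its range is refused whole. The fingers move at their own pace and stop on an object; "force" is the grip in N (left out, the last holds). Time passes only in rows, so rows that repeat a pose let the fingers close. It gives the time, the measured TCP pose, the force and the opening at its end, in the units of the state.
- get_obs(): the state, without advancing time (a new reading comes with each control period).
- vision.camera(name): name is "side" or "top"; returns the picture (420x560x3 uint8, blue, green, red); there is no depth.
- vision.camera_info(name): a dict with "camera_matrix" (3x3 intrinsics, pixels), "rvec" (rotation vector, rad) and "tvec" (3), from world to camera coordinates, as OpenCV has them. Camera axes: x right, y down, z forward; pixel columns grow to the right and rows downward; lengths in m; the calibration is good to about 2 mm. A picture is of the moment at which its call begins. camera_info takes no time and is no camera call.
- hand_in(): hands the job in, once; it reports no verdict.
The state is a dict: "time_s": time; "qpos": joint angles; "joint_vel": joint speeds; "tau": joint torques, N m; "ee_pos": TCP position; "eef_rot": TCP orientation; "force": force on the tool from outside, world axes, zero at the start; "moment": the same for the moment, N m; "grip_width": finger opening in m.
Only numpy, scipy, OpenCV 4.12 (cv2) and the standard library are available. Lean on these libraries where they do the work, as an engineer would, in place of code of your own. Each camera call takes 0.05 s, during which the arm holds its last target.

## Working session

There is one attempt and no reset: what is moved stays moved. The work goes in short steps, Python scripts to look and compute and a tool call to move; the robot and the scene stay as the last step left them, time stands still between calls to the robot, and variables do not carry over. Pictures are saved under pics/ and viewed, and the job is handed in when it is done.

Besides the shell and the picture viewer there is one more tool, called after "Request:" as name(argument=value, ...) on one line, values as JSON. play_rows: Moves the arm, as the interface text tells. Its arguments: {"type":"object","properties":{"moves":{"type":"array","items":{"type":"object","properties":{"claw":{"type":"number"},"linear":{"type":"array","items":{"type":"number"}},"turn":{"type":"array","items":{"type":"number"}}}}},"force":{"type":"number"}},"required":["moves"]}

```bash
mkdir -p pics; ls
python3 - <<'E'
from station import get_obs, vision
import cv2
print(get_obs())
for n in("side","top"):
    im=vision.camera(n); cv2.imwrite(f"pics/{n}0.png",im); print(n,vision.camera_info(n))
E
```

```text
pics
{'time_s': 0.0, 'qpos': array([-1.17559784e+00,  3.00493576e-01,  1.52157543e+00, -8.78518951e-06,
        1.32068118e+00, -6.65934732e-02]), 'joint_vel': array([ 1.73481906e-04, -9.30092921e-05, -1.50259614e-03,  1.82420012e-03,
       -6.24081322e-04,  2.18062950e-03]), 'tau': array([-3.78014665e-04, -5.31809378e+01, -3.52739060e+01,  7.07588461e-02,
        2.43675703e-02, -5.70044585e-05]), 'ee_pos': array([ 0.24494233, -0.49212721,  0.1794764 ]), 'eef_rot': array([-3.14043712e+00, -6.85364803e-05,  4.61794097e-01]), 'force': array([-0.00254451,  0.03309223,  0.30087866]), 'moment': array([ 0.06418358, -0.02267784, -0.0124679 ]), 'grip_width': 0.09399436808265238}
side {'camera_matrix': array([[429.35945791,   0.        , 278.46998394],
       [  0.        , 429.35945791, 208.77911278],
       [  0.        ,   0.        ,   1.        ]]), 'rvec': array([2.07229232, 0.00916391, 0.0059397 ]), 'tvec': array([-0.51120964,  0.00518169,  1.33787733])}
top {'camera_matrix': array([[456.68094562,   0.        , 281.6976875 ],
       [  0.        , 456.68094562, 210.04257184],
       [  0.        ,   0.        ,   1.        ]]), 'rvec': array([ 2.34633635, -1.70058494,  0.24701881]), 'tvec': array([-0.27037733,  0.46777499,  1.11830158])}
```

View pics/side0.png

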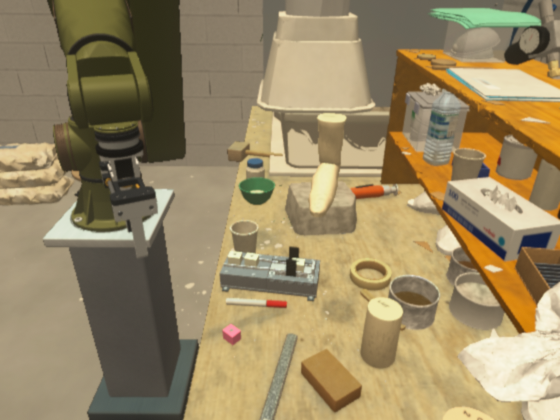

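View pics/top0.png

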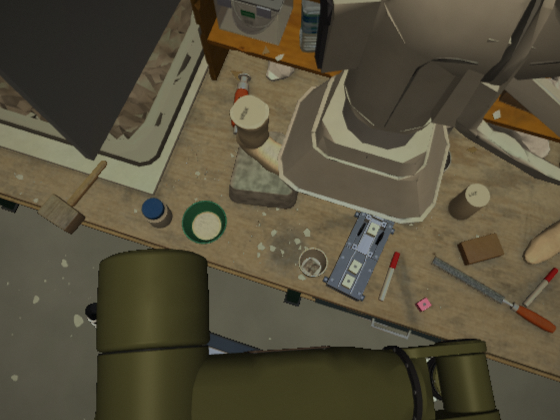

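The side view shows the bay around (270,272) with two cream blocks at (232,260) and (250,262). The black tabs are at (293,258) and the pink look-alike at (232,334). In the top view the bay runs from about (345,290) to (378,215). I'll enlarge both.

Run:
```python
import cv2
a=cv2.imread("pics/side0.png")[225:325,210:340]; cv2.imwrite("pics/side0c.png",cv2.resize(a,None,fx=6,fy=6,interpolation=cv2.INTER_CUBIC))
a=cv2.imread("pics/top0.png")[200:310,300:440]; cv2.imwrite("pics/top0c.png",cv2.resize(a,None,fx=5,fy=5,interpolation=cv2.INTER_CUBIC))
```

```text
(no output)
```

View pics/side0c.png

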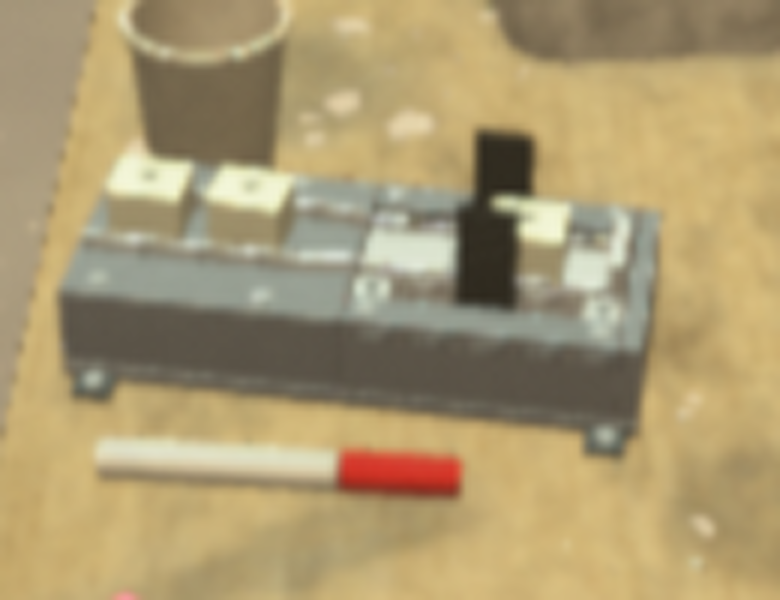

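View pics/top0c.png

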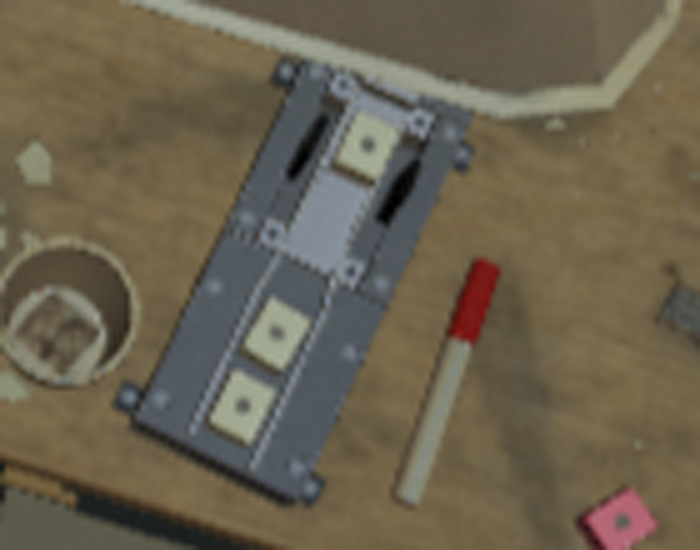

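```bash
cat > h.py <<'E'
import numpy as np, cv2
from station import get_obs, vision
def cam(n):
    i=vision.camera_info(n); R=cv2.Rodrigues(i['rvec'])[0]; return np.array(i['camera_matrix']),R,np.array(i['tvec'])
def ray(n,p):
    K,R,t=cam(n); d=R.T@np.linalg.inv(K)@np.array([p[0],p[1],1.]); return -R.T@t,d/np.linalg.norm(d)
def onz(n,p,z):
    o,d=ray(n,p); return o+d*(z-o[2])/d[2]
def tri(ps,pt):
    P=[]
    for n in("side","top"):
        K,R,t=cam(n); P.append(K@np.c_[R,t])
    X=cv2.triangulatePoints(P[0],P[1],np.array(ps,float).reshape(2,1),np.array(pt,float).reshape(2,1))
    X=(X[:3]/X[3]).ravel()
    return X, [np.round(proj(n,X)-np.array(p),1) for n,p in(("side",ps),("top",pt))]
def proj(n,X):
    K,R,t=cam(n); p=K@(R@np.asarray(X,float)+t); return p[:2]/p[2]
E
python3 - <<'E'
from h import *
np.set_printoptions(precision=4,suppress=True)
for n in("side","top"): print(n,ray(n,(280,210)))
im=cv2.imread("pics/top0.png"); hsv=cv2.cvtColor(im,cv2.COLOR_BGR2HSV)
sub=hsv[200:310,300:440]
def blobs(n,im,x0,y0,x1,y1,f,amin=20):
    h=cv2.cvtColor(im,cv2.COLOR_BGR2HSV)[y0:y1,x0:x1].astype(int)
    m=f(h).astype(np.uint8)
    c,l,s,ce=cv2.connectedComponentsWithStats(m)
    for i in range(1,c):
        if s[i,4]>=amin: print(n,ce[i]+[x0,y0],s[i])
side=cv2.imread("pics/side0.png")
print("cream"); 
blobs("top",im,320,205,400,305,lambda h:(h[...,0]>18)&(h[...,0]<40)&(h[...,1]>20)&(h[...,1]<110)&(h[...,2]>150))
blobs("side",side,218,240,325,300,lambda h:(h[...,0]>18)&(h[...,0]<40)&(h[...,1]>20)&(h[...,1]<110)&(h[...,2]>185),8)
print("black")
blobs("top",im,350,215,400,250,lambda h:h[...,2]<35,8)
blobs("side",side,280,240,305,285,lambda h:h[...,2]<50,8)
for p in [(283+0,165),(440,215)]: print(onz("top",p,0),onz("top",p,.5))
# dots
def c(n,x,y): return (x/6+210-.42,y/6+225-.42) if n=="side" else (x/5+300-.4,y/5+200-.4)
for nm,s,t in [("b3",(150,176),(243,405)),("b2",(250,187),(277,332))]:
    print(nm,tri(c("side",*s),c("top",*t)), onz("top",c("top",*t),.067))
print("b1",onz("top",c("top",367,145),.066))
for nm,a in [("nl",(132,415)),("nr",(305,490)),("fl",(300,62)),("fr",(470,112))]: print(nm,onz("top",c("top",*a),.043))
for nm,a in [("sNR",(62,290)),("sFR",(640,347)),("sFL",(660,212))]: print(nm,onz("side",c("side",*a),.043))
for nm,a in [("railL0",(193,433)),("railL1",(278,262)),("railR0",(253,467)),("railR1",(331,284))]: print(nm,onz("top",c("top",*a),.050))
E
```

```text
side (array([ 0.5107, -1.1686,  0.6519]), array([ 0.004 ,  0.8755, -0.4832]))
top (array([ 0.208 , -0.2164,  1.2052]), array([ 0.2693,  0.0921, -0.9586]))
cream
top [372.6923 212.5944] [ 25   0  55  17 143]
top [372.7692 228.9038] [48 20 11 10 52]
top [355.     265.0606] [32 56  9  9 33]
top [347.275 281.   ] [22 70 12 13 40]
side [237.0055 278.3574] [  0   0  59  60 733]
side [270.1942 249.0455] [ 26   0  51  21 484]
side [311.9683 252.8659] [ 75   0  32  39 537]
side [279.5   263.875] [58 23  8  2  8]
side [309.2571 267.6857] [86 23 11 11 35]
side [310.625 275.875] [90 35  5  4  8]
side [320.7386 293.3295] [99 46  8 14 88]
side [282.8966 297.1724] [61 55  9  5 29]
side [300.5357 298.1786] [77 57 12  3 28]
black
top [361.     229.0769] [ 8  8  7 13 26]
top [379.3824 237.9412] [26 17  8 13 34]
side [293.4444 252.4722] [11  9  6  7 36]
side [290.5833 271.2083] [ 7 27  8  8 48]
[ 0.6756 -0.0671  0.    ] [ 0.4816 -0.1291  0.5   ]
[ 0.6695 -0.5223  0.    ] [ 0.4781 -0.3954  0.5   ]
b3 (array([ 0.4072, -0.3253,  0.066 ]), [array([-0.2,  0. ]), array([ 0. , -0.2])]) [ 0.4065 -0.3253  0.067 ]
b2 (array([ 0.4475, -0.3317,  0.0656]), [array([-0.1,  0. ]), array([ 0. , -0.1])]) [ 0.447  -0.3316  0.067 ]
b1 [ 0.555  -0.3498  0.066 ]
nl [ 0.3883 -0.2755  0.043 ]
nr [ 0.3794 -0.3688  0.043 ]
fl [ 0.5949 -0.307   0.043 ]
fr [ 0.5962 -0.3994  0.043 ]
sNR [ 0.3769 -0.3693  0.043 ]
sFR [ 0.5975 -0.4009  0.043 ]
sFL [ 0.6119 -0.3142  0.043 ]
railL0 [ 0.3882 -0.3069  0.05  ]
railL1 [ 0.4857 -0.3241  0.05  ]
railR0 [ 0.3812 -0.3401  0.05  ]
railR1 [ 0.4831 -0.353   0.05  ]
```

Run:
```python
from h import *
np.set_printoptions(precision=4,suppress=True)
for s in [(259,105),(262,108)]:
  for t in [(283,165),(340,198),(395,215),(430,218)]: print(s,t,tri(s,t))
im=cv2.imread("pics/top0.png")
a=im[205:305,320:405]; cv2.imwrite("pics/top0d.png",cv2.resize(a,None,fx=6,fy=6,interpolation=cv2.INTER_LANCZOS4))
a=cv2.imread("pics/side0.png")[238:302,215:325]; cv2.imwrite("pics/side0d.png",cv2.resize(a,None,fx=7,fy=7,interpolation=cv2.INTER_LANCZOS4))
```

```text
(259, 105) (283, 165) (array([ 0.4944, -0.1208,  0.3826]), [array([13.6, -5.9]), array([-2.2, 16.1])])
(259, 105) (340, 198) (array([ 0.4781, -0.2388,  0.4042]), [array([ 5.3, -1.9]), array([-0.9,  5.8])])
(259, 105) (395, 215) (array([ 0.476 , -0.3383,  0.4285]), [array([ 2.5, -0.8]), array([-0.4,  2.5])])
(259, 105) (430, 218) (array([ 0.4813, -0.3947,  0.4448]), [array([ 4.1, -1.4]), array([-0.7,  3.9])])
(262, 108) (283, 165) (array([ 0.4996, -0.1192,  0.3739]), [array([12.8, -5.5]), array([-2.1, 15. ])])
(262, 108) (340, 198) (array([ 0.4826, -0.2387,  0.3968]), [array([ 4.4, -1.6]), array([-0.8,  4.7])])
(262, 108) (395, 215) (array([ 0.48  , -0.3391,  0.4222]), [array([ 1.5, -0.5]), array([-0.3,  1.5])])
(262, 108) (430, 218) (array([ 0.485 , -0.3959,  0.439 ]), [array([ 3.1, -1.1]), array([-0.5,  3. ])])
```

View pics/top0d.png

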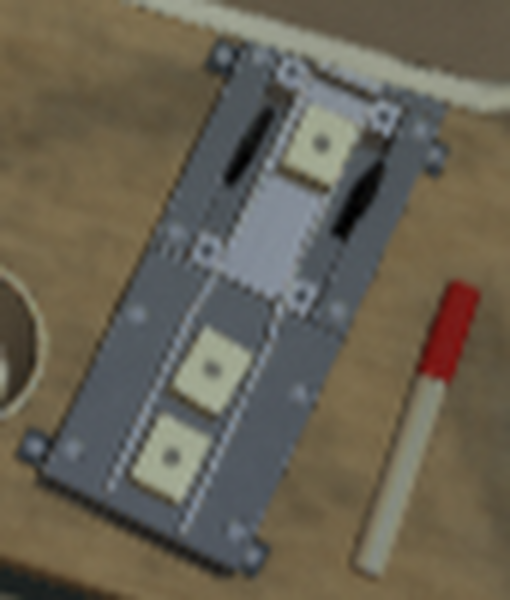

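View pics/side0d.png

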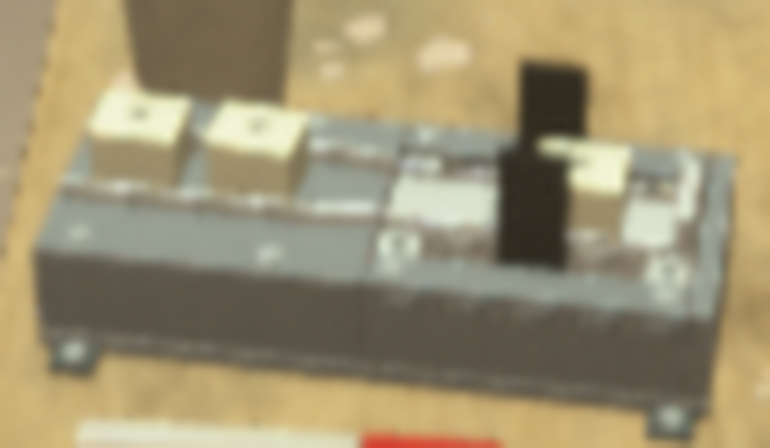

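Run:
```python
from h import *
np.set_printoptions(precision=4,suppress=True)
print("statue",tri((331,120),(250,112)))
a=cv2.imread("pics/side0.png")[0:240,225:405]; cv2.imwrite("pics/hs.png",cv2.resize(a,None,fx=2.5,fy=2.5))
a=cv2.imread("pics/top0.png")[0:230,220:560]; cv2.imwrite("pics/ht.png",cv2.resize(a,None,fx=2.3,fy=2.3))
```

```text
statue (array([0.6574, 0.0053, 0.2939]), [array([ 0.6, -0.3]), array([-0.2,  0.7])])
```

View pics/hs.png

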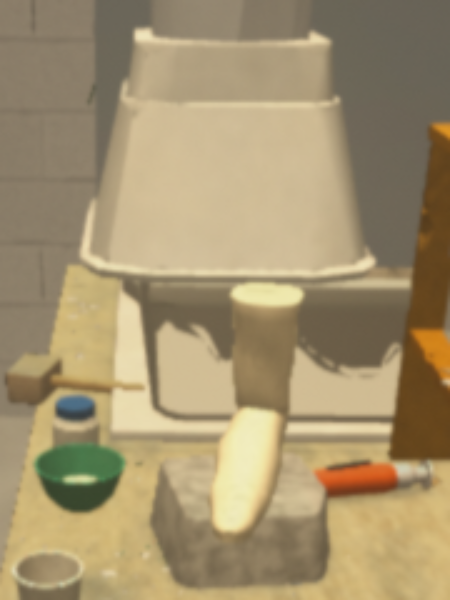

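View pics/ht.png

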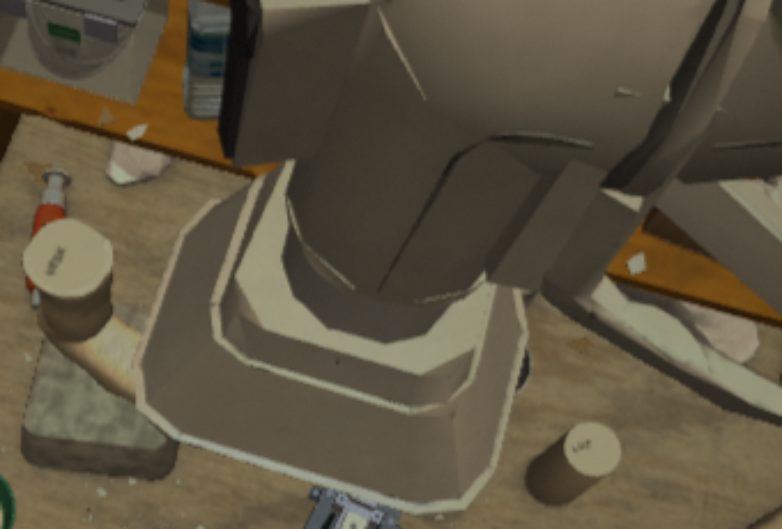

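Run:
```python
from h import *
np.set_printoptions(precision=3,suppress=True)
for s,t in [((271,109),(433,204)),((271,109),(422,221)),((259,104),(422,221)),((259,104),(403,222)),((361,109),(449,150)),((361,109),(447,130)),((374,105),(447,130))]: print(s,t,tri(s,t))
o=get_obs();
```

```text
(271, 109) (433, 204) (array([ 0.506, -0.395,  0.439]), [array([ 5.9, -2.2]), array([-1. ,  5.7])])
(271, 109) (422, 221) (array([ 0.49 , -0.385,  0.43 ]), [array([-3.1,  1. ]), array([ 0.6, -3. ])])
(259, 104) (422, 221) (array([ 0.477, -0.383,  0.442]), [array([ 1.8, -0.6]), array([-0.3,  1.8])])
(259, 104) (403, 222) (array([ 0.472, -0.354,  0.433]), [array([-0.2,  0.1]), array([ 0. , -0.2])])
(361, 109) (449, 150) (array([ 0.646, -0.402,  0.432]), [array([-7.3,  3.4]), array([ 2.3, -6.8])])
(361, 109) (447, 130) (array([ 0.664, -0.388,  0.436]), [array([ 1.7, -0.8]), array([-0.5,  1.6])])
(374, 105) (447, 130) (array([ 0.676, -0.389,  0.438]), [array([-4.7,  2.3]), array([ 1.5, -4.4])])
```

Run:
```python
from h import *
np.set_printoptions(precision=4,suppress=True)
S=lambda x,y:(x/7+215-.43,y/7+238-.43)
T=lambda x,y:(x/6+320-.42,y/6+205-.42)
for nm,s,t in [("cornerNR",(38,250),(242,562)),("bossNR",(400,243),(300,296)),("bossFR",(668,268),(382,117)),("bossFL",(690,165),(290,72)),("b3dot",(140,114),(172,457)),("b2dot",(257,126),(212,370)),
  ("screwR1",(78,231),(238,530)),("screwR2",(268,253),(299,394)),("footFR",(672,418),(435,156)),("footNR",(72,352),(252,556)),
  ("tabRtopNear",(503,150),(350,222)),("tabRtopFar",(567,157),(378,168)),("tabLtopfar",(586,68),(270,112)),("tabLtopnear",(522,64),(243,166))]:
    print(nm,*tri(S(*s),T(*t)))
for nm,s in [("NR",(38,250)),("FR",(715,315)),("FL",(733,158))]: print("side",nm,onz("side",S(*s),.043))
for nm,s in [("nearL",(43,473)),("nearR",(242,562)),("FL",(237,52)),("FR",(443,100)),("Lmid",(160,253)),("Rmid",(348,333))]: print("top",nm,onz("top",T(*s),.043))
print("cup rim", onz("top",(312,262),.084),"pen",onz("top",T(460,285),.008),onz("top",T(368,570),.008))
```

```text
cornerNR [ 0.3772 -0.3679  0.041 ] [array([ 0.2, -0. ]), array([-0. ,  0.2])]
bossNR [ 0.4957 -0.3616  0.04  ] [array([-0.4,  0.1]), array([ 0. , -0.3])]
bossFR [ 0.584  -0.3751  0.0409] [array([-0.5,  0.2]), array([ 0.1, -0.4])]
bossFL [ 0.5912 -0.3303  0.0492] [array([-1.6,  0.5]), array([ 0.2, -1.3])]
b3dot [ 0.407  -0.3255  0.0662] [array([-0.3,  0.1]), array([ 0. , -0.2])]
b2dot [ 0.4471 -0.3316  0.0659] [array([-0.3,  0.1]), array([ 0. , -0.2])]
screwR1 [ 0.3895 -0.3623  0.0446] [array([-0.1,  0. ]), array([ 0., -0.])]
screwR2 [ 0.4531 -0.3719  0.0435] [array([-0.1,  0. ]), array([ 0. , -0.1])]
footFR [ 0.5851 -0.4073  0.0049] [array([-0.4,  0.1]), array([ 0. , -0.3])]
footNR [ 0.3869 -0.376   0.0047] [array([-0.1,  0. ]), array([ 0. , -0.1])]
tabRtopNear [ 0.5258 -0.3679  0.0814] [array([-1.9,  0.6]), array([ 0.3, -1.6])]
tabRtopFar [ 0.5489 -0.3732  0.0835] [array([-0.8,  0.2]), array([ 0.1, -0.7])]
tabLtopfar [ 0.5574 -0.3235  0.0849] [array([-0.5,  0.2]), array([ 0.1, -0.5])]
tabLtopnear [ 0.5338 -0.3189  0.0824] [array([-1.4,  0.4]), array([ 0.2, -1.2])]
side NR [ 0.3772 -0.3707  0.043 ]
side FR [ 0.5985 -0.4015  0.043 ]
side FL [ 0.6111 -0.3152  0.043 ]
top nearL [ 0.387  -0.2779  0.043 ]
top nearR [ 0.3773 -0.3676  0.043 ]
top FL [ 0.5911 -0.3066  0.043 ]
top FR [ 0.5981 -0.3984  0.043 ]
top Lmid [ 0.4935 -0.299   0.043 ]
top Rmid [ 0.4849 -0.3851  0.043 ]
cup rim [ 0.4199 -0.226   0.084 ] pen [ 0.5296 -0.4319  0.008 ] [ 0.396  -0.4246  0.008 ]
```

```bash
cat >> h.py <<'E'
from scipy.spatial.transform import Rotation as Ro
YAW=-0.1536; O=np.array([.543,-.347])
def bw(x,y,z):
    c,s=np.cos(YAW),np.sin(YAW); return np.array([O[0]+c*x-s*y,O[1]+s*x+c*y,z])
def wb(p):
    c,s=np.cos(YAW),np.sin(YAW); d=np.asarray(p)[:2]-O; return np.array([c*d[0]+s*d[1],-s*d[0]+c*d[1],p[2]])
def target(pos,tilt,yaw=YAW):
    o=get_obs(); R0=Ro.from_euler('xyz',o['eef_rot']); R1=Ro.from_euler('xyz',[np.pi,-tilt,yaw])
    print("linear",np.round(R0.inv().apply(np.asarray(pos)-o['ee_pos'])*1000,1),"turn",np.round((R0.inv()*R1).as_rotvec(),3))
def st():
    o=get_obs(); print("t",round(o['time_s'],2),"q",np.round(o['qpos'],3),"tcp",np.round(o['ee_pos'],4),"bay",np.round(wb(o['ee_pos'])*1000,1),"rot",np.round(o['eef_rot'],3),"F",np.round(o['force'],1),"M",np.round(o['moment'],2),"w",round(o['grip_width'],4))
E
python3 -c "
from h import *
st();target(bw(-.2,0,.16),np.radians(25))"
```

```text
t 0.1 q [-1.176  0.3    1.522  0.     1.321 -0.067] tcp [ 0.245  -0.4921  0.1795] bay [-272.3 -189.   179.5] rot [-3.141 -0.     0.462] F [-0.6  0.6  0.4] M [ 0.03 -0.   -0.03] w 0.0939
linear [ 168.2 -112.6   19.7] turn [-0.135  0.423  0.605]
```

Request:
play_rows(moves=[{"claw": 0,"linear": [42,-28,5],"turn": [-0.034,0.106,0.151]},{"claw": 0,"linear": [84,-56,10],"turn": [-0.068,0.212,0.302]},{"claw": 0,"linear": [126,-84,15],"turn": [-0.101,0.317,0.454]},{"claw": 0,"linear": [168,-113,20],"turn": [-0.135,0.423,0.605]},{"claw": 0,"linear": [168,-113,20],"turn": [-0.135,0.423,0.605]},{"claw": 0,"linear": [168,-113,20],"turn": [-0.135,0.423,0.605]}], force=20)

```text
time_s: 0.85
ee_pos: [0.3451, -0.3167, 0.1602]
eef_rot: [3.141, -0.437, -0.152]
force: [-0.5, -0.4, -0.0]
grip_width: 0.0376
```

```bash
python3 -c "
from h import *
st();target(bw(-.183,0,.0565),np.radians(25))
im=vision.camera('side');cv2.imwrite('pics/s1.png',im)"
```

```text
t 0.85 q [-1.03  -0.059  2.04   0.422  0.915  0.474] tcp [ 0.3451 -0.3167  0.1602] bay [-200.2   -0.3  160.2] rot [ 3.141 -0.437 -0.152] F [-0.5 -0.4 -0. ] M [ 0.1   0.19 -0.01] w 0.0376
linear [-28.2  -0.4 101.2] turn [ 0.    -0.     0.002]
```

View pics/s1.png

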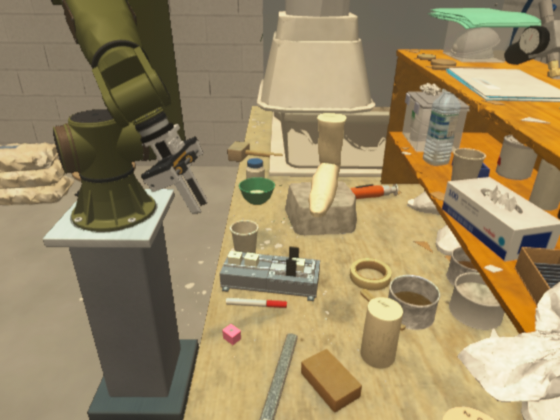

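Request:
play_rows(moves=[{"claw": 0,"linear": [-14,0,50],"turn": [0,0,0]},{"claw": 0,"linear": [-28,0,101],"turn": [0,0,0.002]},{"claw": 0,"linear": [-28,0,101],"turn": [0,0,0.002]}])

```text
time_s: 1.27
ee_pos: [0.3613, -0.3189, 0.0539]
eef_rot: [-3.136, -0.432, -0.156]
force: [1.0, -0.5, 0.7]
grip_width: 0.0034
```

```bash
python3 -c "
from h import *
st();target(bw(-.053,0,.0565),np.radians(25))
im=vision.camera('side');cv2.imwrite('pics/s2.png',cv2.resize(im[190:330,160:340],None,fx=4,fy=4))"
```

```text
t 1.27 q [-0.996  0.153  2.111  0.543  0.656  0.332] tcp [ 0.3613 -0.3189  0.0539] bay [-183.8   -0.    53.9] rot [-3.136 -0.432 -0.156] F [ 1.  -0.5  0.7] M [0.03 0.18 0.03] w 0.0034
linear [ 1.199e+02 -1.000e-01  5.240e+01] turn [-0.004  0.005 -0.002]
```

View pics/s2.png

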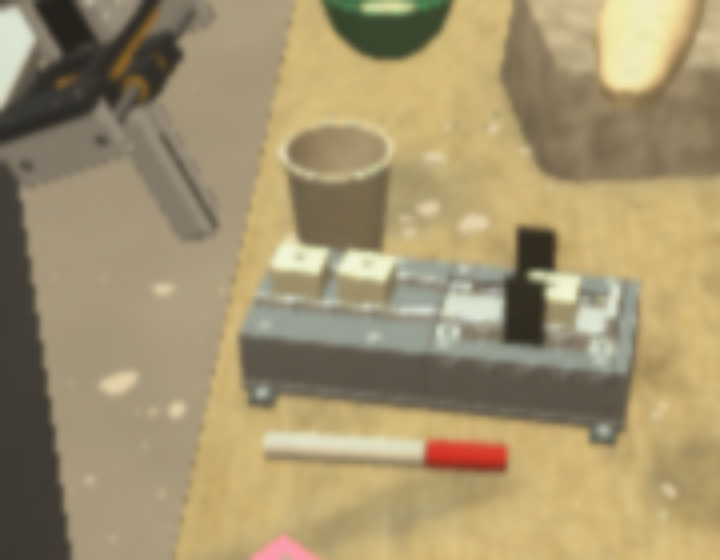

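```bash
cat > kin.py <<'E'
from h import *
from scipy.optimize import least_squares
D=[([-1.17559784,.300493576,1.52157543,-8.8e-6,1.32068118,-.0665934],[.24494233,-.49212721,.1794764],[-3.14043712,-6.85e-5,.461794]),
([-1.03,-.059,2.04,.422,.915,.474],[.3451,-.3167,.1602],[3.141,-.437,-.152]),
([-.996,.153,2.111,.543,.656,.332],[.3613,-.3189,.0539],[-3.136,-.432,-.156])]
def fk(q,p):
    a,d,L1,L2,L3,e=p
    R=Ro.from_euler
    R1=R('z',q[0]); R2=R1*R('y',q[1]); R3=R2*R('y',q[2]); R4=R3*R('z',q[3]); R5=R4*R('y',q[4]); R6=R5*R('z',q[5])
    sh=R1.apply([a,0,d]); el=sh+R2.apply([0,0,L1]); w=el+R3.apply([e,0,L2]); t=w+R6.apply([0,0,L3])
    return sh,el,w,t,R6
def fit():
    f=lambda p:np.concatenate([fk(q,p)[3]-np.array(x) for q,x,_ in D])
    return least_squares(f,[0,.4,.4,.4,.3,0])
if __name__=="__main__":
    np.set_printoptions(precision=4,suppress=True)
    r=fit(); print(r.x,np.abs(r.fun).max())
    for q,x,e in D: print([v for v in fk(q,r.x)[:4]], (Ro.from_euler('xyz',e).inv()*fk(q,r.x)[4]).as_rotvec())
    print(proj("side",[.3613,-.3189,.0539]))
E
python3 kin.py
```

```text
[-0.0552  0.3159  0.4871  0.4941  0.4088  0.0756] 0.033839456504310694
[array([-0.0212,  0.0509,  0.3159]), array([ 0.0343, -0.0821,  0.7812]), array([ 0.2113, -0.5065,  0.5851]), array([ 0.2111, -0.5061,  0.1762])] [-0.      0.     -1.5708]
[array([-0.0284,  0.0473,  0.3159]), array([-0.0432,  0.0719,  0.8022]), array([ 0.1746, -0.2907,  0.5357]), array([ 0.3454, -0.3173,  0.1652])] [-0.     -0.0008 -1.5714]
[array([-0.03  ,  0.0463,  0.3159]), array([ 0.0104, -0.016 ,  0.7973]), array([ 0.1907, -0.2944,  0.4234]), array([ 0.3602, -0.319 ,  0.0521])] [-0.0006 -0.0004 -1.5704]
[215.7697 256.3952]
```

```bash
sed -i 's/a,d,L1,L2,L3,e=p/a,d,L1,L2,L3,e,b=p/; s/apply(\[e,0,L2\])/apply([e,b,L2])/; s/\[0,.4,.4,.4,.3,0\]/[0,.4,.4,.4,.3,0,0]/' kin.py; python3 kin.py
```

```text
[-0.0008  0.222   0.4241  0.4485  0.2961  0.0413  0.0366] 6.279216520543862e-05
[array([-0.0003,  0.0007,  0.222 ]), array([ 0.048 , -0.1151,  0.6271]), array([ 0.2451, -0.4924,  0.4755]), array([ 0.245 , -0.4921,  0.1794])] [-0.      0.     -1.5708]
[array([-0.0004,  0.0007,  0.222 ]), array([-0.0133,  0.0221,  0.6453]), array([ 0.2213, -0.2975,  0.4286]), array([ 0.345 , -0.3167,  0.1603])] [-0.     -0.0008 -1.5714]
[array([-0.0004,  0.0007,  0.222 ]), array([ 0.0347, -0.0536,  0.6411]), array([ 0.2386, -0.301 ,  0.3228]), array([ 0.3614, -0.3189,  0.0539])] [-0.0006 -0.0004 -1.5704]
[215.7697 256.3952]
```

```bash
python3 -c "
from h import *
st()
im=vision.camera('side')
for p in [(.3613,-.3189,.0539)]:
    print(proj('side',p))
c=cv2.resize(im[215:290,180:260],None,fx=8,fy=8,interpolation=cv2.INTER_CUBIC)
p=(proj('side',(.3613,-.3189,.0539))-[180,215])*8+4
cv2.circle(c,tuple(int(v) for v in p),4,(0,0,255),1)
cv2.imwrite('pics/s3.png',c)
im=vision.camera('top');c=cv2.resize(im[230:330,290:390],None,fx=6,fy=6,interpolation=cv2.INTER_CUBIC)
p=(proj('top',(.3613,-.3189,.0539))-[290,230])*6+3;cv2.circle(c,tuple(int(v) for v in p),4,(0,0,255),1);cv2.imwrite('pics/t3.png',c)
"
```

```text
t 1.32 q [-0.996  0.149  2.11   0.542  0.658  0.333] tcp [ 0.362  -0.32    0.0565] bay [-183.    -1.    56.5] rot [-3.139 -0.435 -0.155] F [0.3 0.1 1.8] M [ 0.08  0.19 -0.03] w 0.0015
[215.76972317 256.39522982]
```

View pics/s3.png

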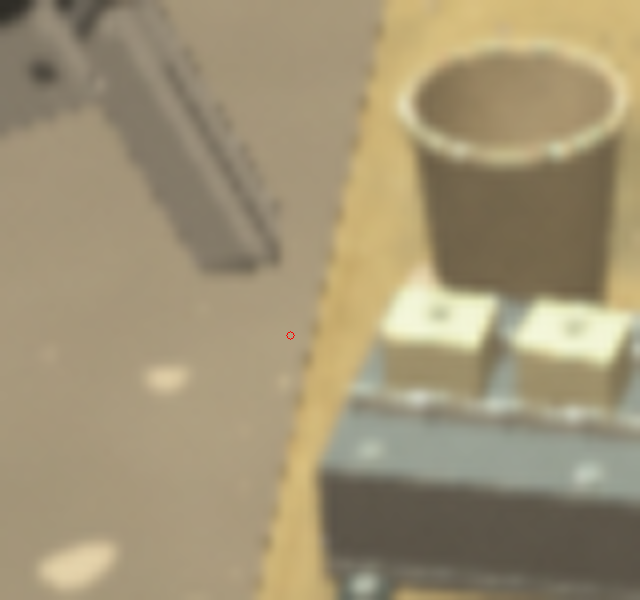

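View pics/t3.png

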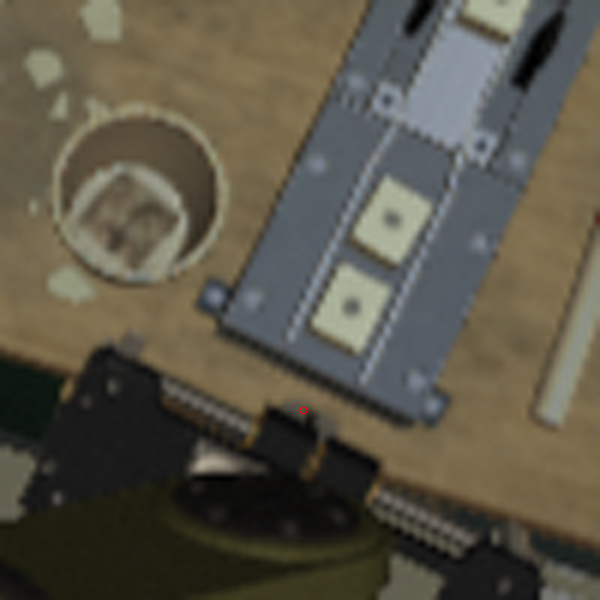

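```bash
python3 -c "
from h import *
print(tri((211,248),(343.3,300)), tri((212,247),(342,299)))
print(proj('side',get_obs()['ee_pos']),proj('top',get_obs()['ee_pos']))
R=Ro.from_euler('xyz',get_obs()['eef_rot'])
for d in ([0,0,-.019],[0,-.0125,0],[0,.0125,0],[0,0,-.03]): print(d,proj('side',get_obs()['ee_pos']+R.apply(d)))
print(onz('side',(240,272),.0),proj('side',(0,0,0)),proj('side',(0,0,.1)))
"
```

```text
(array([ 0.35390982, -0.32549487,  0.08279661]), [array([ 0.5, -0.1]), array([-0. ,  0.4])]) (array([ 0.35545787, -0.32176072,  0.08306447]), [array([ 0.4, -0.1]), array([-0. ,  0.3])])
[216.10129937 255.21440054] [341.27300363 297.37549052]
[0, 0, -0.019] [212.37687556 248.90919035]
[0, -0.0125, 0] [217.5666909  252.29177944]
[0, 0.0125, 0] [214.60467352 258.19931634]
[0, 0, -0.03] [210.19665981 245.21822517]
[ 0.41681264 -0.30837145  0.        ] [114.40958143 210.442051  ] [108.56487846 181.31577796]
```

Request:
play_rows(moves=[{"claw": 0,"linear": [9,-1,4],"turn": [0,0,0]},{"claw": 0,"linear": [18,-1,8.4],"turn": [0,0,0]},{"claw": 0,"linear": [27,-1,12.6],"turn": [0,0,0]},{"claw": 0,"linear": [32,-1,14.8],"turn": [0,0,0]},{"claw": 0,"linear": [32,-1,14.8],"turn": [0,0,0]}], force=20)

```text
time_s: 2.05
ee_pos: [0.398, -0.3253, 0.0589]
eef_rot: [3.14, -0.438, -0.153]
force: [-0.4, 0.9, -0.9]
grip_width: 0.0006
```

```bash
python3 -c "
from h import *
st()
im=vision.camera('side')
c=cv2.resize(im[215:315,190:330],None,fx=5,fy=5,interpolation=cv2.INTER_CUBIC)
cv2.imwrite('pics/s4.png',c)"
```

```text
t 2.05 q [-0.929  0.198  2.043  0.517  0.642  0.417] tcp [ 0.398  -0.3253  0.0589] bay [-146.6   -0.7   58.9] rot [ 3.14  -0.438 -0.153] F [-0.4  0.9 -0.9] M [0.08 0.23 0.05] w 0.0006
```

View pics/s4.png

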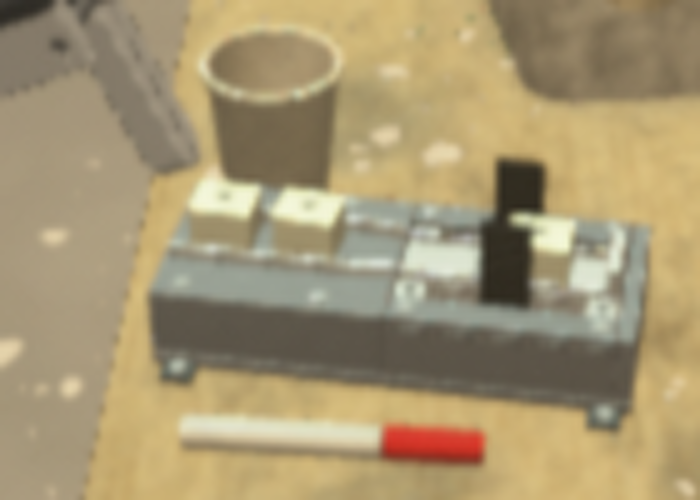

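```bash
python3 -c "
from h import *
R=Ro.from_euler('xyz',[-3.14043712,-6.85e-5,.461794]);p=np.array([.24494233,-.49212721,.1794764])
im=cv2.imread('pics/side0.png')
c=cv2.resize(im[150:270,90:190],None,fx=6,fy=6,interpolation=cv2.INTER_CUBIC)
for d in ([0,0,0],[0,.047,0],[0,-.047,0],[0,-.0595,0]):
    q=(proj('side',p+R.apply(d))-[90,150])*6+3; print(q/6+[90,150]); cv2.circle(c,tuple(int(v) for v in q),5,(0,0,255),2)
cv2.imwrite('pics/s5.png',c)
im=vision.camera('top');cv2.imwrite('pics/t5.png',cv2.resize(im[200:320,300:420],None,fx=5,fy=5))
"
```

```text
[139.295277   254.62279278]
[144.10718589 267.97452282]
[134.89730244 242.41961717]
[133.79059756 239.34881406]
```

View pics/s5.png

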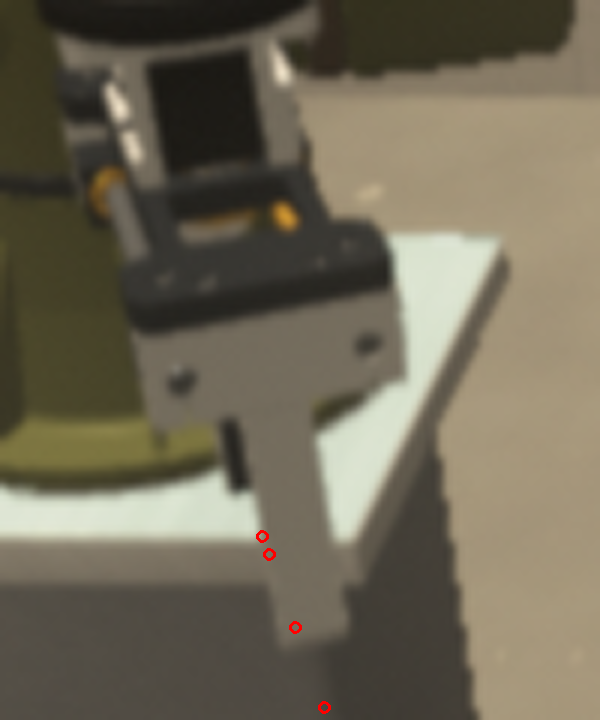

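View pics/t5.png

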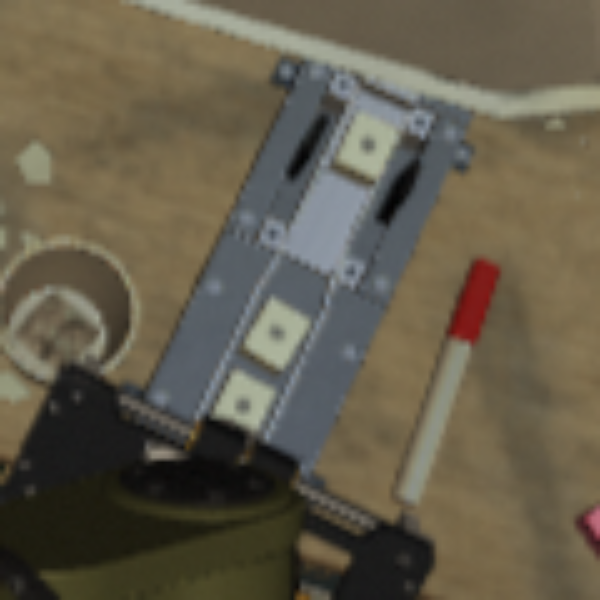

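```bash
python3 -c "
from h import *
st()
im=vision.camera('side')
c=cv2.resize(im[205:265,185:245],None,fx=10,fy=10,interpolation=cv2.INTER_CUBIC)
o=get_obs();R=Ro.from_euler('xyz',o['eef_rot'])
for L,col in ((0,(0,0,255)),(.019,(0,255,0)),(.025,(255,0,0))):
  for x in(-.008,.008):
    for y in (-.0125,0,.0125):
      q=(proj('side',o['ee_pos']+R.apply([x,y,-L]))-[185,205])*10+5; cv2.circle(c,tuple(int(v) for v in q),4,col,2)
cv2.imwrite('pics/s6.png',c)
"
```

```text
t 2.15 q [-0.93   0.198  2.044  0.517  0.642  0.417] tcp [ 0.3975 -0.3253  0.0589] bay [-147.1   -0.9   58.9] rot [ 3.14  -0.438 -0.154] F [-0.1  0.   0.1] M [ 0.1   0.17 -0.06] w 0.0005
```

View pics/s6.png

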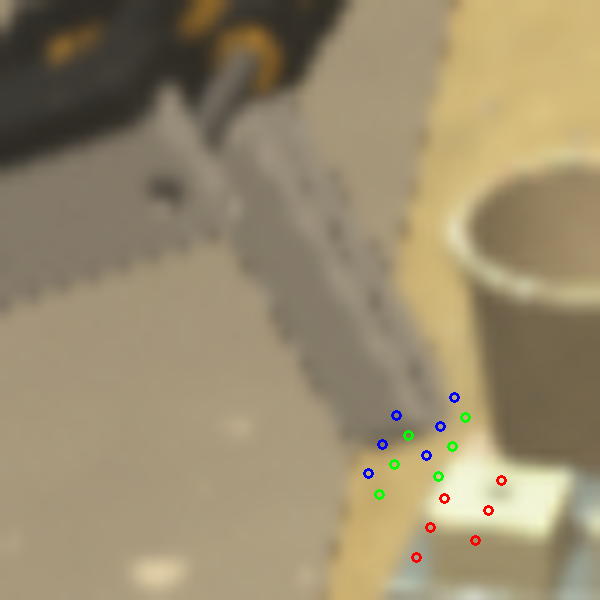

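Request:
play_rows(moves=[{"claw": 0,"linear": [-19,-1,-9],"turn": [0,0,0]},{"claw": 0,"linear": [-25,-1,5],"turn": [0,0,0]},{"claw": 0,"linear": [-31,-1,17.5],"turn": [0,0,0]},{"claw": 0,"linear": [-31,-1,17.5],"turn": [0,0,0]}])

```text
time_s: 2.7
ee_pos: [0.3771, -0.3207, 0.0283]
eef_rot: [-3.141, -0.436, -0.154]
force: [0.7, 0.1, 0.4]
grip_width: 0.0007
```

```bash
python3 -c "
from h import *
st()
im=vision.camera('side')
c=cv2.resize(im[215:290,190:290],None,fx=8,fy=8,interpolation=cv2.INTER_CUBIC)
o=get_obs();R=Ro.from_euler('xyz',o['eef_rot'])
for L,col in ((.022,(0,0,255)),(.028,(0,255,0))):
  for x in(-.008,.008):
    for y in (-.0125,0,.0125):
      q=(proj('side',o['ee_pos']+R.apply([x,y,-L]))-[190,215])*8+4; cv2.circle(c,tuple(int(v) for v in q),3,col,1)
cv2.imwrite('pics/s7.png',c)
"
```

```text
t 2.7 q [-0.965  0.228  2.102  0.59   0.583  0.299] tcp [ 0.3771 -0.3207  0.0283] bay [-168.     0.6   28.3] rot [-3.141 -0.436 -0.154] F [0.7 0.1 0.4] M [ 0.06  0.2  -0.08] w 0.0007
```

View pics/s7.png

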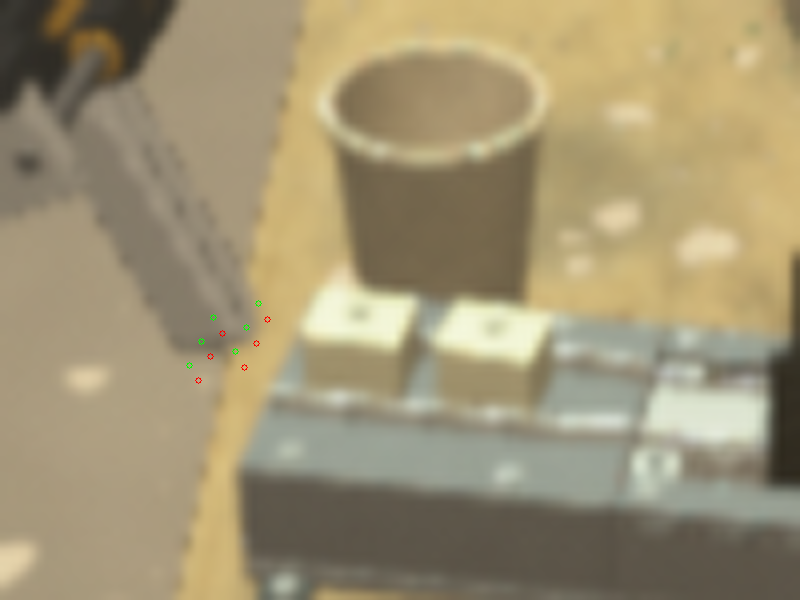

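Request:
play_rows(moves=[{"claw": 0,"linear": [10,0,4.6],"turn": [0,0,0]},{"claw": 0,"linear": [18,0,8.4],"turn": [0,0,0]},{"claw": 0,"linear": [26,0,12.1],"turn": [0,0,0]},{"claw": 0,"linear": [34,0,15.9],"turn": [0,0,0]},{"claw": 0,"linear": [42,0,19.6],"turn": [0,0,0]},{"claw": 0,"linear": [50,0,23.3],"turn": [0,0,0]},{"claw": 0,"linear": [50,0,23.3],"turn": [0,0,0]}])

```text
time_s: 3.62
ee_pos: [0.4323, -0.3294, 0.0291]
eef_rot: [3.141, -0.437, -0.154]
force: [-0.2, -1.0, 0.2]
grip_width: 0.0002
```

```bash
python3 -c "
from h import *
st()
im=vision.camera('side')
c=cv2.resize(im[215:305,200:330],None,fx=6,fy=6,interpolation=cv2.INTER_CUBIC)
cv2.imwrite('pics/s8.png',c)
im=vision.camera('top');cv2.imwrite('pics/t8.png',cv2.resize(im[200:310,310:420],None,fx=5,fy=5))
"
```

```text
t 3.62 q [-0.872  0.309  1.989  0.539  0.572  0.435] tcp [ 0.4323 -0.3294  0.0291] bay [-112.1    0.4   29.1] rot [ 3.141 -0.437 -0.154] F [-0.2 -1.   0.2] M [0.07 0.23 0.04] w 0.0002
```

View pics/s8.png

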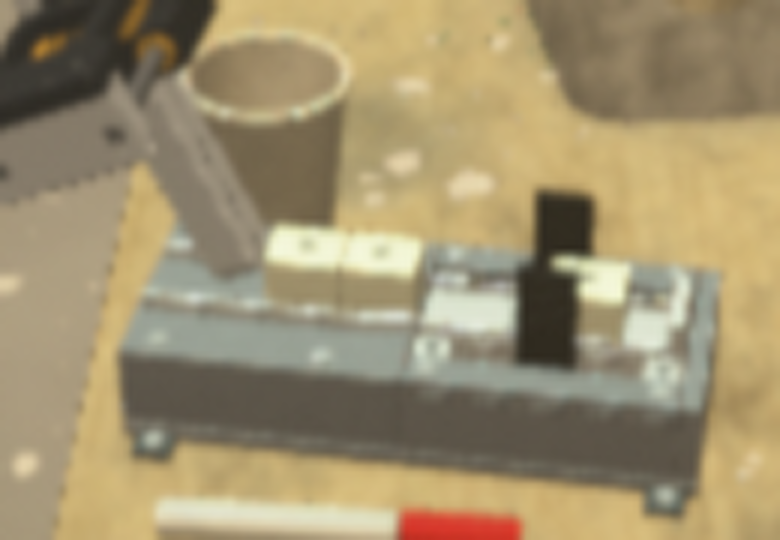

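View pics/t8.png

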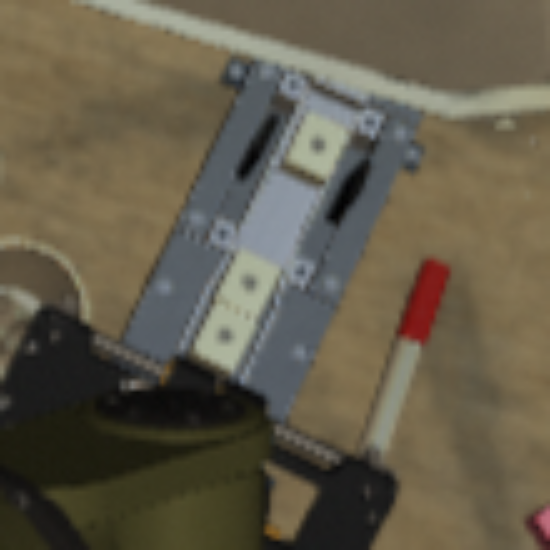

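```bash
python3 -c "
from h import *
for nm,s,t in [('b3',(307,245),(224,336)),('b2',(381,252),(249,283)),('b1',None,(318,145))]:
    T=(t[0]/5+310-.4,t[1]/5+200-.4)
    print(nm,'top',wb(onz('top',T,.067)))
    if s:
        S=(s[0]/6+200-.42,s[1]/6+215-.42); X=tri(S,T); print(wb(X[0]),X[1])
"
```

```text
b3 top [-0.09971609  0.00104381  0.067     ]
[-0.0987366   0.0011821   0.06570188] [array([-0.3,  0.1]), array([ 0. , -0.3])]
b2 top [-0.06945214  0.00089667  0.067     ]
[-0.06873962  0.0009866   0.06609532] [array([-0.2,  0.1]), array([ 0. , -0.2])]
b1 top [ 0.01218991 -0.00128473  0.067     ]
```

Request:
play_rows(moves=[{"claw": 0,"linear": [7,0,3.3],"turn": [0,0,0]},{"claw": 0,"linear": [14,0,6.5],"turn": [0,0,0]},{"claw": 0,"linear": [21,0,9.8],"turn": [0,0,0]},{"claw": 0,"linear": [28,0,13],"turn": [0,0,0]},{"claw": 0,"linear": [35,0,16.3],"turn": [0,0,0]},{"claw": 0,"linear": [42,0,19.6],"turn": [0,0,0]},{"claw": 0,"linear": [49,0,22.9],"turn": [0,0,0]},{"claw": 0,"linear": [49,0,22.9],"turn": [0,0,0]}])

```text
time_s: 4.72
ee_pos: [0.4856, -0.3376, 0.0289]
eef_rot: [3.141, -0.437, -0.154]
force: [-0.4, 0.4, -0.0]
grip_width: 0.0005
```

```bash
python3 -c "
from h import *
st()
im=vision.camera('side')
c=cv2.resize(im[215:305,200:330],None,fx=6,fy=6,interpolation=cv2.INTER_CUBIC)
cv2.imwrite('pics/s9.png',c)
im=vision.camera('top');cv2.imwrite('pics/t9.png',cv2.resize(im[200:310,310:420],None,fx=5,fy=5))
"
```

```text
t 4.72 q [-0.798  0.39   1.87   0.483  0.578  0.559] tcp [ 0.4856 -0.3376  0.0289] bay [-58.1   0.5  28.9] rot [ 3.141 -0.437 -0.154] F [-0.4  0.4 -0. ] M [0.05 0.2  0.03] w 0.0005
```

View pics/s9.png

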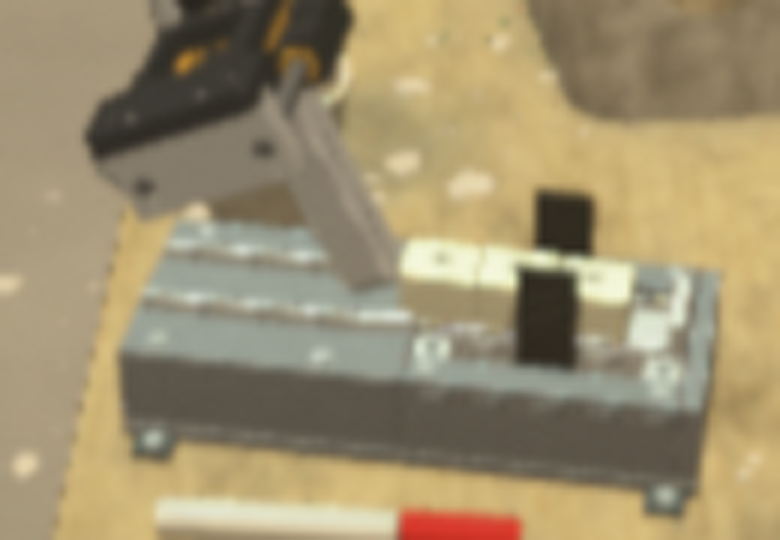

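View pics/t9.png

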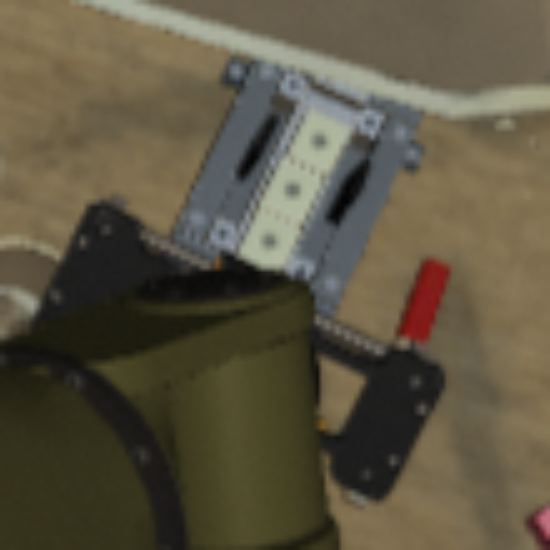

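Request:
play_rows(moves=[{"claw": 0,"linear": [3.6,0,1.7],"turn": [0,0,0]},{"claw": 0,"linear": [7.2,0,3.4],"turn": [0,0,0]},{"claw": 0,"linear": [10.8,0,5],"turn": [0,0,0]},{"claw": 0,"linear": [12.7,0,5.9],"turn": [0,0,0]},{"claw": 0,"linear": [12.7,0,5.9],"turn": [0,0,0]}])

```text
time_s: 5.45
ee_pos: [0.4991, -0.3396, 0.0289]
eef_rot: [3.141, -0.437, -0.154]
force: [0.1, -0.2, -0.1]
grip_width: 0.0002
```

```bash
python3 -c "
from h import *
st()"
```

```text
t 5.45 q [-0.781  0.411  1.838  0.468  0.582  0.59 ] tcp [ 0.4991 -0.3396  0.0289] bay [-44.5   0.6  28.9] rot [ 3.141 -0.437 -0.154] F [ 0.1 -0.2 -0.1] M [ 0.08  0.15 -0.02] w 0.0002
```

Request:
play_rows(moves=[{"claw": 0,"linear": [0.9,0,0.4],"turn": [0,0,0]},{"claw": 0,"linear": [1.8,0,0.8],"turn": [0,0,0]},{"claw": 0,"linear": [2.7,0,1.3],"turn": [0,0,0]},{"claw": 0,"linear": [2.7,0,1.3],"turn": [0,0,0]}])

```text
time_s: 5.95
ee_pos: [0.5021, -0.3401, 0.0289]
eef_rot: [3.141, -0.437, -0.154]
force: [-0.9, -0.1, 0.7]
grip_width: 0.0007
```

```bash
python3 -c "
from h import *
st()
im=vision.camera('side')
c=cv2.resize(im[215:305,200:330],None,fx=6,fy=6,interpolation=cv2.INTER_CUBIC)
cv2.imwrite('pics/s10.png',c)
im=vision.camera('top');cv2.imwrite('pics/t10.png',cv2.resize(im[205:275,330:400],None,fx=8,fy=8,interpolation=cv2.INTER_CUBIC))
"
```

```text
t 5.95 q [-0.777  0.416  1.831  0.465  0.582  0.596] tcp [ 0.5021 -0.3401  0.0289] bay [-41.4   0.5  28.9] rot [ 3.141 -0.437 -0.154] F [-0.9 -0.1  0.7] M [0.1  0.25 0.02] w 0.0007
```

View pics/s10.png

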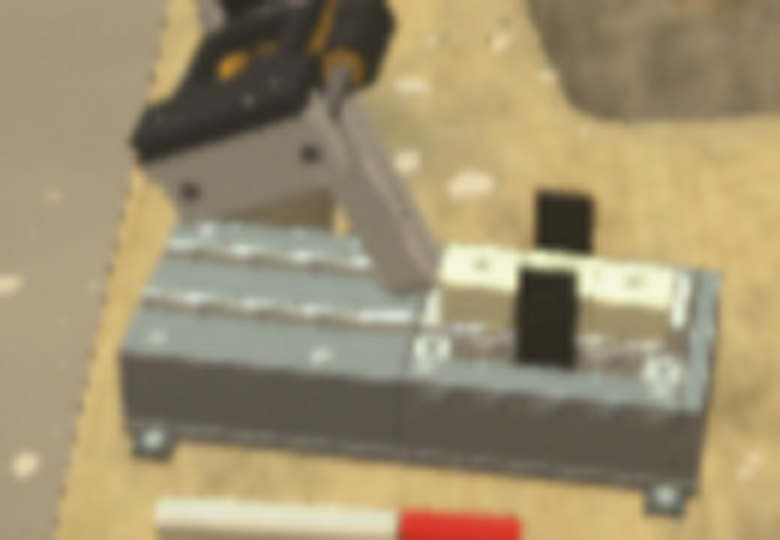

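View pics/t10.png

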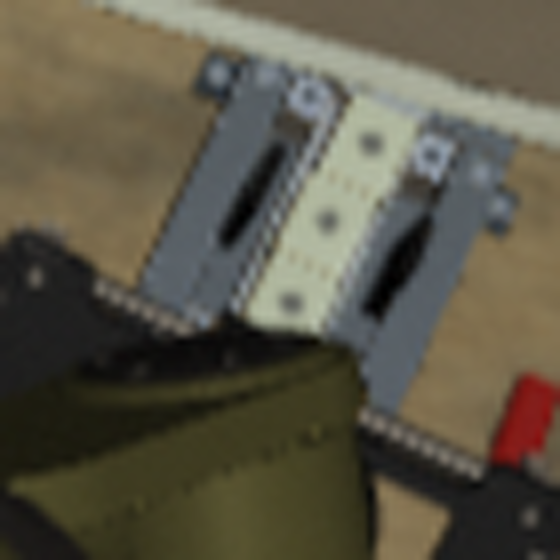

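Request:
play_rows(moves=[{"claw": 0,"linear": [0.7,0,0.3],"turn": [0,0,0]},{"claw": 0,"linear": [1.4,0,0.7],"turn": [0,0,0]},{"claw": 0,"linear": [1.4,0,0.7],"turn": [0,0,0]}])

```text
time_s: 6.42
ee_pos: [0.5036, -0.3404, 0.0288]
eef_rot: [3.142, -0.436, -0.154]
force: [-3.4, 0.1, 0.4]
grip_width: 0.0005
```

```bash
python3 -c "
from h import *
st()"
```

```text
t 6.42 q [-0.775  0.419  1.828  0.464  0.583  0.6  ] tcp [ 0.5036 -0.3404  0.0288] bay [-40.    0.5  28.8] rot [ 3.142 -0.436 -0.154] F [-3.4  0.1  0.4] M [ 0.2   0.61 -0.01] w 0.0005
```

Request:
play_rows(moves=[{"claw": 0,"linear": [0.5,0,0.2],"turn": [0,0,0]},{"claw": 0,"linear": [1,0,0.5],"turn": [0,0,0]},{"claw": 0,"linear": [1,0,0.5],"turn": [0,0,0]}])

```text
time_s: 6.8
ee_pos: [0.5045, -0.3404, 0.0287]
eef_rot: [-3.141, -0.436, -0.154]
force: [-6.9, 0.4, 2.8]
grip_width: 0.0005
```

```bash
python3 -c "
from h import *
st()"
```

```text
t 6.8 q [-0.774  0.42   1.825  0.462  0.584  0.602] tcp [ 0.5045 -0.3404  0.0287] bay [-39.1   0.6  28.7] rot [-3.141 -0.436 -0.154] F [-6.9  0.4  2.8] M [ 0.22  1.07 -0.03] w 0.0005
```

Request:
play_rows(moves=[{"claw": 0,"linear": [0.5,0,0.2],"turn": [0,0,0]},{"claw": 0,"linear": [1,0,0.5],"turn": [0,0,0]},{"claw": 0,"linear": [1,0,0.5],"turn": [0,0,0]}])

```text
time_s: 7.18
ee_pos: [0.5048, -0.3405, 0.0285]
eef_rot: [-3.141, -0.435, -0.154]
force: [-14.8, 2.2, 7.6]
grip_width: 0.0004
```

```bash
python3 -c "
from h import *
st()
im=vision.camera('side')
c=cv2.resize(im[215:305,200:330],None,fx=6,fy=6,interpolation=cv2.INTER_CUBIC)
cv2.imwrite('pics/s11.png',c)
im=vision.camera('top');cv2.imwrite('pics/t11.png',cv2.resize(im[205:275,330:400],None,fx=8,fy=8,interpolation=cv2.INTER_CUBIC))
"
```

```text
t 7.17 q [-0.774  0.422  1.823  0.46   0.585  0.604] tcp [ 0.5048 -0.3405  0.0285] bay [-38.7   0.6  28.5] rot [-3.141 -0.435 -0.154] F [-14.8   2.2   7.6] M [ 0.33  1.93 -0.  ] w 0.0004
```

View pics/s11.png

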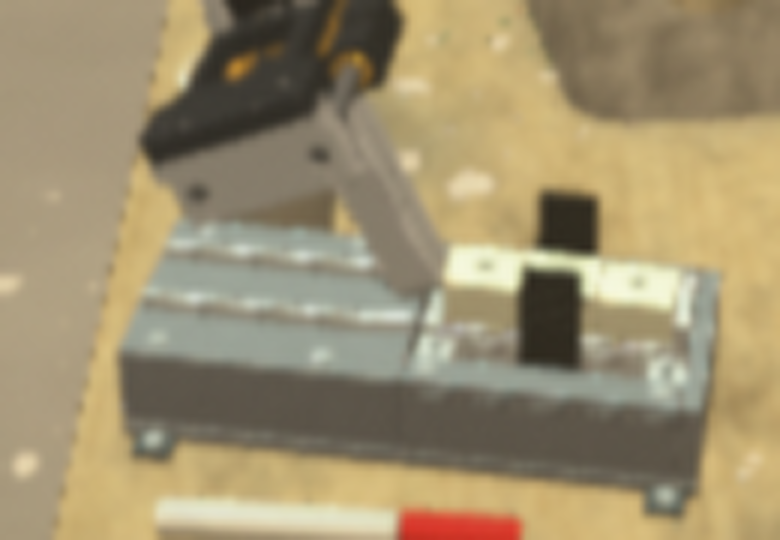

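View pics/t11.png

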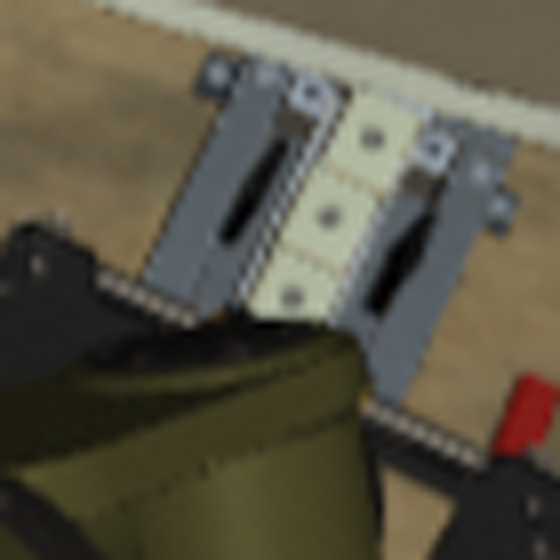

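Request:
play_rows(moves=[{"claw": 0,"linear": [-2,0,-1],"turn": [0,0,0]},{"claw": 0,"linear": [-7,0,-3.3],"turn": [0,0,0]},{"claw": 0,"linear": [-22,0,-12],"turn": [0,0,0]},{"claw": 0.3,"linear": [-22,0,-45],"turn": [0,0,0]},{"claw": 1,"linear": [-18,0,-90],"turn": [0,0,0]},{"claw": 1,"linear": [-18,0,-90],"turn": [0,0,0]}])

```text
time_s: 8.02
ee_pos: [0.4517, -0.3334, 0.1058]
eef_rot: [3.138, -0.439, -0.153]
force: [0.7, -0.2, -0.1]
grip_width: 0.027
```

```bash
cat > ik.py <<'E'
from kin import *
P=fit().x
def ik(pos,tilt,q0):
    R1=Ro.from_euler('xyz',[np.pi,-tilt,YAW])*Ro.from_euler('z',-np.pi/2)
    f=lambda q:np.r_[(fk(q,P)[3]-pos)*5,(R1.inv()*fk(q,P)[4]).as_rotvec()]
    return least_squares(f,q0)
def sd(a,b,c):
    t=np.linspace(0,1,200)[:,None]; p=a+(b-a)*t
    e=np.linspace(0,1,100)[:,None]; h=np.array([.475,-.39,.435])+(np.array([.475,-.12,.435])-np.array([.475,-.39,.435]))*e
    return np.linalg.norm(p[:,None]-h[None],axis=2).min()
if __name__=="__main__":
    np.set_printoptions(precision=3,suppress=True)
    st()
    q0=get_obs()['qpos']
    for deg in (25,35,40,45):
        th=np.radians(deg)
        for z in (.07,.15):
            p=bw(.002,0,z)+ .048*np.array([np.sin(th)*np.cos(YAW),np.sin(th)*np.sin(YAW),-np.cos(th)])
            r=ik(p,th,q0); s,e,w,t,_=fk(r.x,P)
            print(deg,z,r.cost<1e-6,r.x,"elbow",e,"wrist",w,"hood d fore",round(sd(e,w,0),3),"tool",round(sd(w,t,0),3))
E
python3 ik.py; python3 -c "
from h import *
im=vision.camera('side')
c=cv2.resize(im[215:305,200:330],None,fx=6,fy=6,interpolation=cv2.INTER_CUBIC)
cv2.imwrite('pics/s12.png',c)
cv2.imwrite('pics/s12f.png',im)
im=vision.camera('top');cv2.imwrite('pics/t12.png',cv2.resize(im[205:275,330:400],None,fx=8,fy=8,interpolation=cv2.INTER_CUBIC))
"
```

```text
t 8.03 q [-0.844  0.207  1.897  0.414  0.732  0.613] tcp [ 0.452 -0.333  0.106] bay [-92.4  -0.5 105.8] rot [ 3.138 -0.439 -0.153] F [ 0.7 -0.2 -0.1] M [ 0.03  0.17 -0.  ] w 0.027
25 0.07 True [-0.71   0.521  1.672  0.401  0.61   0.723] elbow [ 0.159 -0.137  0.59 ] wrist [ 0.441 -0.331  0.295] hood d fore 0.121 tool 0.144
25 0.15 True [-0.71   0.408  1.624  0.33   0.761  0.814] elbow [ 0.127 -0.109  0.611] wrist [ 0.441 -0.331  0.375] hood d fore 0.068 tool 0.069
35 0.07 True [-0.748  0.499  1.774  0.79   0.47   0.332] elbow [ 0.148 -0.138  0.594] wrist [ 0.404 -0.326  0.273] hood d fore 0.156 tool 0.177
35 0.15 True [-0.748  0.371  1.734  0.607  0.599  0.544] elbow [ 0.112 -0.104  0.617] wrist [ 0.404 -0.326  0.353] hood d fore 0.108 tool 0.108
40 0.07 True [-0.768  0.497  1.819  1.063  0.438  0.056] elbow [ 0.145 -0.14   0.595] wrist [ 0.387 -0.323  0.26 ] hood d fore 0.174 tool 0.196
40 0.15 True [-0.768  0.361  1.785  0.804  0.54   0.349] elbow [ 0.107 -0.104  0.619] wrist [ 0.387 -0.323  0.34 ] hood d fore 0.129 tool 0.129
45 0.07 True [-0.786  0.503  1.86   1.356  0.442 -0.242] elbow [ 0.144 -0.144  0.594] wrist [ 0.372 -0.32   0.245] hood d fore 0.19 tool 0.216
45 0.15 True [-0.786  0.358  1.831  1.04   0.506  0.113] elbow [ 0.104 -0.105  0.619] wrist [ 0.372 -0.32   0.325] hood d fore 0.15 tool 0.151
```

View pics/s12f.png

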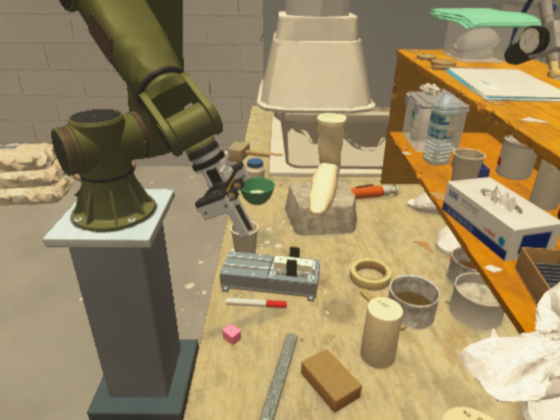

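View pics/s12.png

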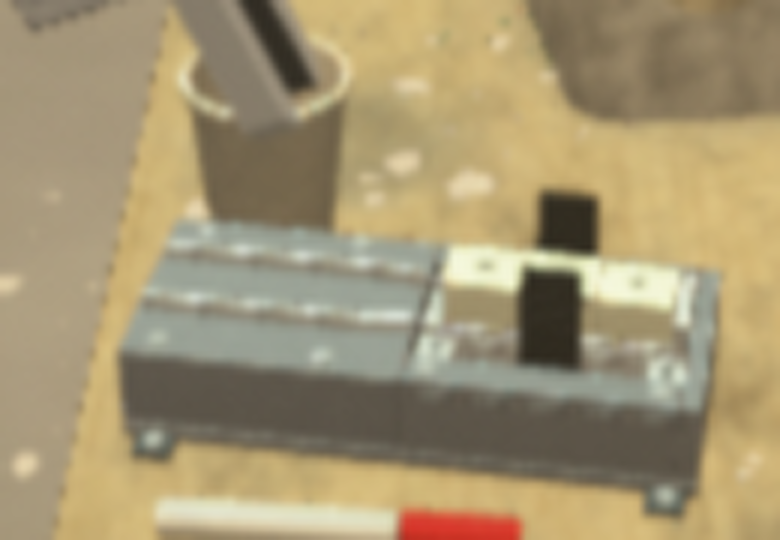

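View pics/t12.png

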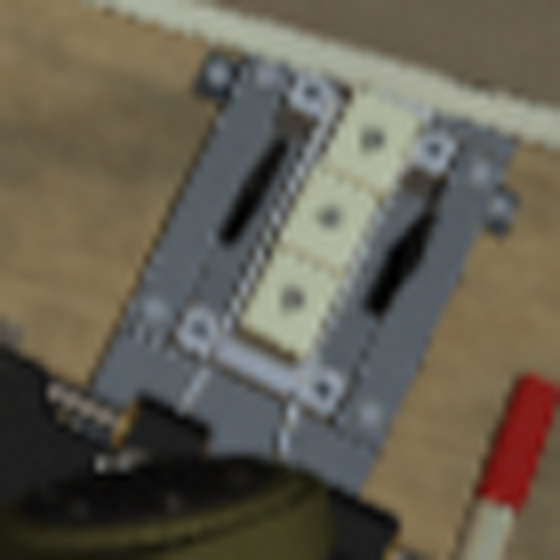

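```bash
python3 -c "
from h import *
np.set_printoptions(precision=4,suppress=True)
S=lambda x,y:(x/6+200-.42,y/6+215-.42)
T=lambda x,y:(x/8+330-.44,y/8+205-.44)
for n,s,t in [('b1',(638,283),(373,141)),('b2',None,(330,217)),('b3',(486,265),(291,298)),('bossNR',(435,348),(323,389)),('bossFR',(666,373),(434,150))]:
    X=tri(S(*s),T(*t)) if s else None
    print(n,wb(onz('top',T(*t),.066 if n[1].isdigit() else .041)), (wb(X[0]),X[1]) if X else '')
for n,s in [('RtabNear',(520,268)),('RtabFar',(580,271)),('LtabNear',(540,194)),('LtabFar',(597,198))]: print(n,'side z.086',wb(onz('side',S(*s),.086)))
for n,t in [('Lfar',(283,145)),('Lnear',(228,240)),('Rfar',(435,212)),('Rnear',(372,312))]: print(n,'top z.086 / .05',wb(onz('top',T(*t),.086)),wb(onz('top',T(*t),.05)))
"
```

```text
b1 [ 0.0317 -0.0014  0.066 ] (array([ 0.0327, -0.0013,  0.065 ]), [array([-0.3,  0.1]), array([ 0. , -0.3])])
b2 [0.0022 0.0008 0.066 ] 
b3 [-0.0277  0.0012  0.066 ] (array([-0.0269,  0.0012,  0.0647]), [array([-0.2,  0.1]), array([ 0. , -0.2])])
bossNR [-0.0435 -0.0219  0.041 ] (array([-0.0429, -0.022 ,  0.0398]), [array([-0.1,  0. ]), array([ 0. , -0.1])])
bossFR [ 0.0463 -0.0222  0.041 ] (array([ 0.0471, -0.0223,  0.0396]), [array([-0.1,  0. ]), array([ 0. , -0.1])])
RtabNear side z.086 [-0.0092 -0.0279  0.086 ]
RtabFar side z.086 [ 0.0133 -0.026   0.086 ]
LtabNear side z.086 [-0.0085  0.0228  0.086 ]
LtabFar side z.086 [0.0139 0.0238 0.086 ]
Lfar top z.086 / .05 [0.0108 0.0249 0.086 ] [0.0225 0.0232 0.05  ]
Lnear top z.086 / .05 [-0.0253  0.0278  0.086 ] [-0.0148  0.0262  0.05  ]
Rfar top z.086 / .05 [ 0.0125 -0.0267  0.086 ] [ 0.0242 -0.03    0.05  ]
Rnear top z.086 / .05 [-0.026  -0.0219  0.086 ] [-0.0156 -0.0251  0.05  ]
```

```bash
python3 -c "
from h import *
st();target(bw(.033,.0005,.100),np.radians(40))"
```

```text
t 8.12 q [-0.843  0.211  1.899  0.414  0.73   0.612] tcp [ 0.4513 -0.3323  0.1025] bay [-92.9   0.5 102.5] rot [-3.141 -0.435 -0.154] F [ 0.2 -0.1 -0.4] M [0.04 0.19 0.05] w 0.0349
linear [113.1   0.   55.4] turn [-0.     0.263 -0.   ]
```

Request:
play_rows(moves=[{"claw": 1,"linear": [15,0,4],"turn": [0,0.1,0]},{"claw": 1,"linear": [40,0,18],"turn": [0,0.2,0]},{"claw": 1,"linear": [75,0,36],"turn": [0,0.263,0]},{"claw": 1,"linear": [113,0,55.5],"turn": [0,0.263,0]},{"claw": 1,"linear": [113,0,55.5],"turn": [0,0.263,0]},{"claw": 1,"linear": [113,0,55.5],"turn": [0,0.263,0]}])

```text
time_s: 8.88
ee_pos: [0.575, -0.3509, 0.0982]
eef_rot: [-3.14, -0.696, -0.155]
force: [-1.0, -0.8, -0.6]
grip_width: 0.0932
```

```bash
python3 -c "
from h import *
st();target(bw(.033,.0005,.0335),np.radians(40))
im=vision.camera('side')
c=cv2.resize(im[190:310,190:350],None,fx=5,fy=5,interpolation=cv2.INTER_CUBIC)
cv2.imwrite('pics/s13.png',c)
im=vision.camera('top');cv2.imwrite('pics/t13.png',im)"
```

```text
t 8.88 q [-0.767  0.383  1.796  0.842  0.519  0.304] tcp [ 0.575  -0.3509  0.0982] bay [32.3  1.  98.2] rot [-3.14  -0.696 -0.155] F [-1.  -0.8 -0.6] M [0.11 0.27 0.04] w 0.0932
linear [-40.9   0.6  50.1] turn [-0.001  0.002 -0.001]
```

View pics/s13.png

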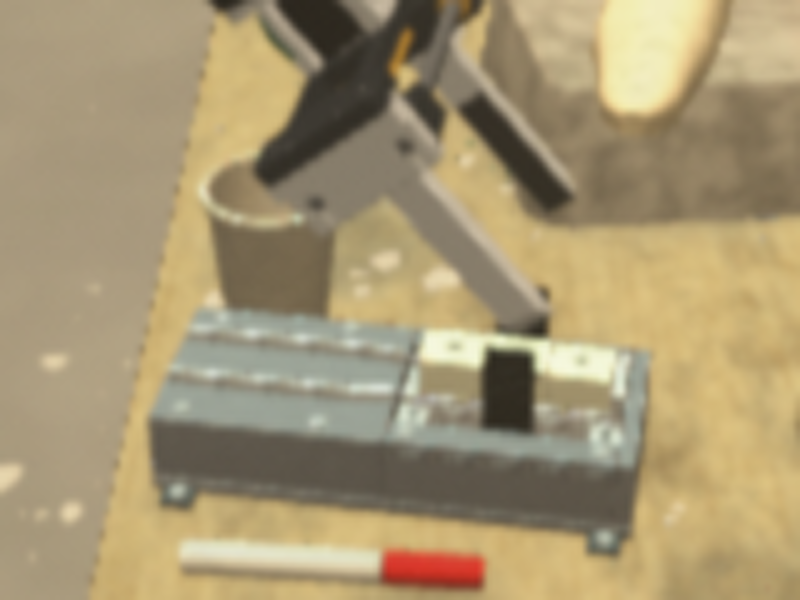

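View pics/t13.png

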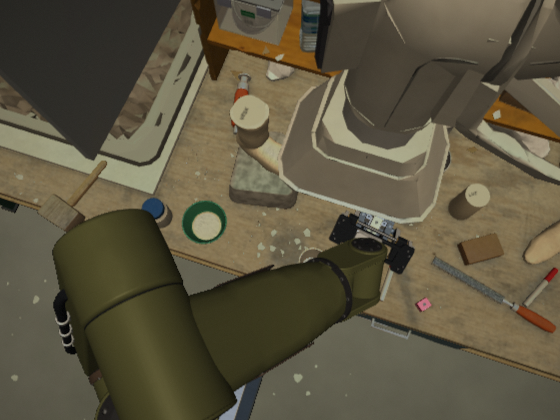

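```bash
python3 -c "
from h import *
th=.697
def pl(px,y):
    o,d=ray('side',px); n=np.array([-np.sin(YAW),np.cos(YAW)])
    t=(y-n@(o[:2]-O))/(n@d[:2]); p=wb(o+t*d); rel=p-np.array([.0323,.001,.0982])
    print(p, 'along z',rel[0]*np.sin(th)-rel[2]*np.cos(th),'along x',rel[0]*np.cos(th)+rel[2]*np.sin(th))
f=lambda x,y:(x/5+190-.4,y/5+190-.4)
pl(f(562,202),.048); pl(f(530,210),.048)
pl(f(520,322),-.0585);pl(f(497,322),-.0585);pl(f(548,303),-.0585)
"
```

```text
[0.01697534 0.048      0.12020407] along z -0.02670929885408884 along x 0.0023743491179238126
[0.00189844 0.048      0.11417212] along z -0.031762342213889405 along x -0.013058216937913454
[ 0.0104422 -0.0585     0.1235715] along z -0.03348510291476192 along x -0.0004734536513489804
[ 0.00049307 -0.0585      0.12240826] along z -0.03897971435352279 along x -0.008848872581448295
[ 0.02219145 -0.0585      0.13475087] along z -0.03451504813066718 along x 0.01571179369575349
```

Request:
play_rows(moves=[{"claw": 1,"linear": [-14,0.5,17],"turn": [0,0,0]},{"claw": 1,"linear": [-28,0.5,34],"turn": [0,0,0]},{"claw": 1,"linear": [-41,0.5,50],"turn": [0,0,0]},{"claw": 1,"linear": [-41,0.5,50],"turn": [0,0,0]}])

```text
time_s: 9.48
ee_pos: [0.5745, -0.3516, 0.0332]
eef_rot: [-3.139, -0.695, -0.156]
force: [0.2, -0.3, 0.2]
grip_width: 0.094
```

```bash
python3 -c "
from h import *
st();target(bw(.033,.0005,.0335),np.radians(40))
im=vision.camera('side')
c=cv2.resize(im[200:310,210:350],None,fx=5.5,fy=5.4,interpolation=cv2.INTER_CUBIC)
cv2.imwrite('pics/s14.png',c)
im=vision.camera('top');cv2.imwrite('pics/t14.png',cv2.resize(im[190:280,320:430],None,fx=6,fy=6,interpolation=cv2.INTER_CUBIC))"
```

```text
t 9.47 q [-0.768  0.496  1.821  1.057  0.439  0.063] tcp [ 0.5745 -0.3516  0.0332] bay [31.8  0.3 33.2] rot [-3.139 -0.695 -0.156] F [ 0.2 -0.3  0.2] M [ 0.09  0.3  -0.02] w 0.094
linear [ 1.1 -0.2  0.5] turn [-0.001  0.003 -0.002]
```

View pics/s14.png

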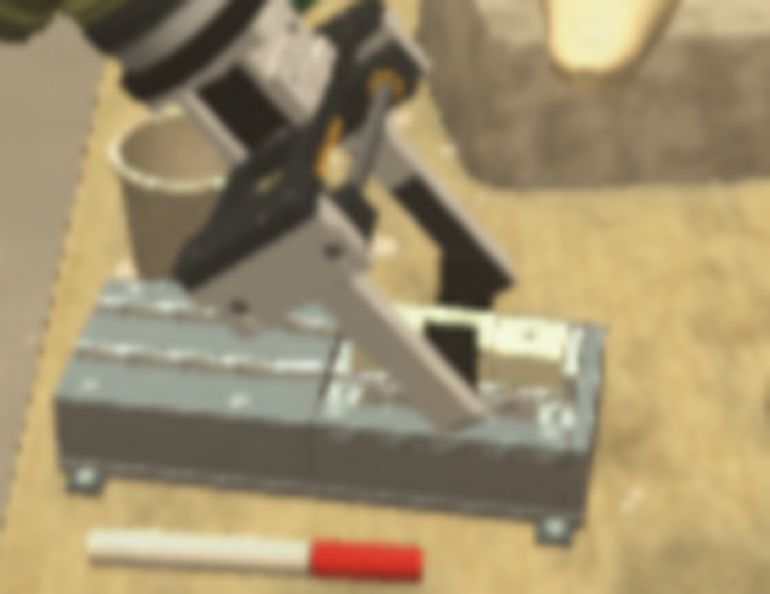

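View pics/t14.png

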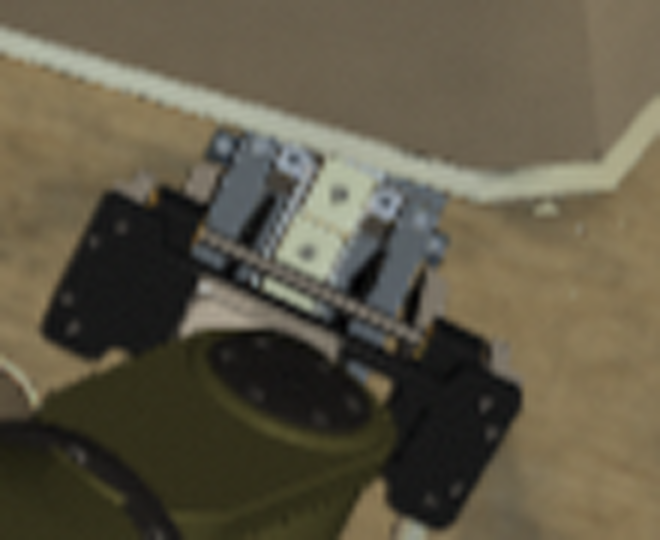

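Request:
play_rows(moves=[{"claw": 0.5,"linear": [0,0,0],"turn": [0,0,0]},{"claw": 0.5,"linear": [0,0,0],"turn": [0,0,0]},{"claw": 0.3,"linear": [0,0,0],"turn": [0,0,0]},{"claw": 0.3,"linear": [0,0,0],"turn": [0,0,0]},{"claw": 0.3,"linear": [0,0,0],"turn": [0,0,0]},{"claw": 0.3,"linear": [0,0,0],"turn": [0,0,0]}], force=30)

```text
time_s: 10.32
ee_pos: [0.5755, -0.3527, 0.0357]
eef_rot: [3.141, -0.699, -0.155]
force: [-3.3, -1.4, 4.5]
grip_width: 0.0411
```

```bash
python3 -c "
from h import *
st()
im=vision.camera('side')
c=cv2.resize(im[200:310,210:350],None,fx=5.5,fy=5.4,interpolation=cv2.INTER_CUBIC)
cv2.imwrite('pics/s15.png',c)
im=vision.camera('top');cv2.imwrite('pics/t15.png',cv2.resize(im[190:280,320:430],None,fx=6,fy=6,interpolation=cv2.INTER_CUBIC))"
```

```text
t 10.32 q [-0.768  0.493  1.819  1.056  0.439  0.064] tcp [ 0.5755 -0.3527  0.0357] bay [33.  -0.6 35.7] rot [ 3.141 -0.699 -0.155] F [-3.3 -1.4  4.5] M [-0.2   0.28 -0.25] w 0.0411
```

View pics/s15.png

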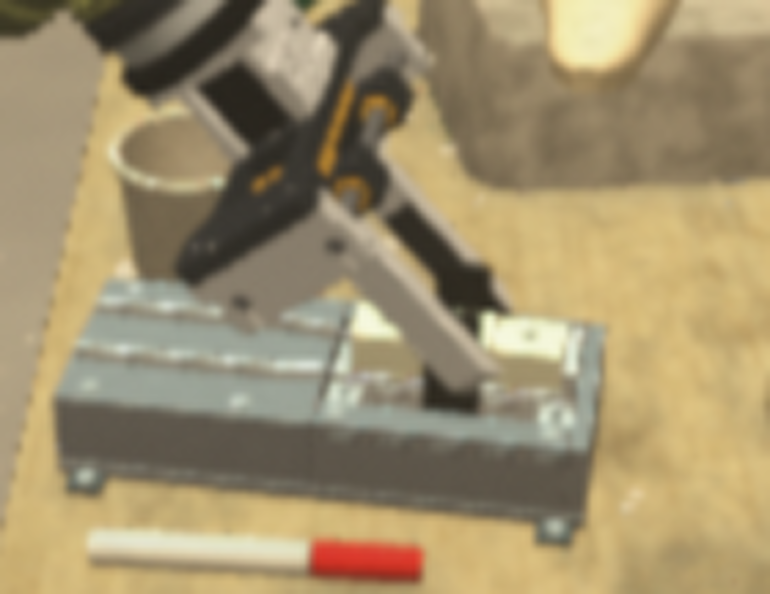

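View pics/t15.png

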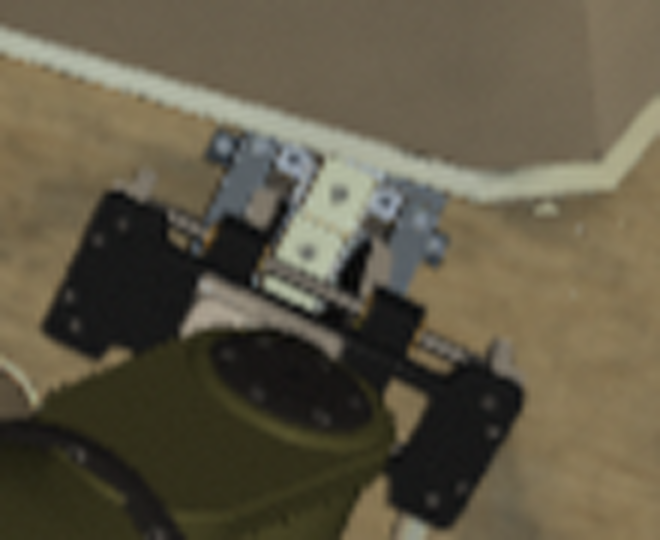

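Request:
play_rows(moves=[{"claw": 0.3,"linear": [1.3,0,-1.5],"turn": [0,0,0]},{"claw": 0.3,"linear": [3.2,0,-3.8],"turn": [0,0,0]},{"claw": 0.3,"linear": [5.1,0,-6.1],"turn": [0,0,0]},{"claw": 0.3,"linear": [7.7,0,-9.2],"turn": [0,0,0]},{"claw": 0.3,"linear": [7.7,0,-9.2],"turn": [0,0,0]}])

```text
time_s: 11.05
ee_pos: [0.5755, -0.3526, 0.048]
eef_rot: [3.141, -0.699, -0.155]
force: [-1.3, 1.0, -2.6]
grip_width: 0.0411
```

```bash
python3 -c "
from h import *
st()
im=vision.camera('side')
c=cv2.resize(im[200:310,210:350],None,fx=5.5,fy=5.4,interpolation=cv2.INTER_CUBIC)
cv2.imwrite('pics/s16.png',c)"
```

```text
t 11.05 q [-0.768  0.471  1.816  1.01   0.452  0.115] tcp [ 0.5755 -0.3526  0.048 ] bay [32.9 -0.6 48. ] rot [ 3.141 -0.699 -0.155] F [-1.3  1.  -2.6] M [ 0.2   0.79 -0.03] w 0.0411
```

View pics/s16.png

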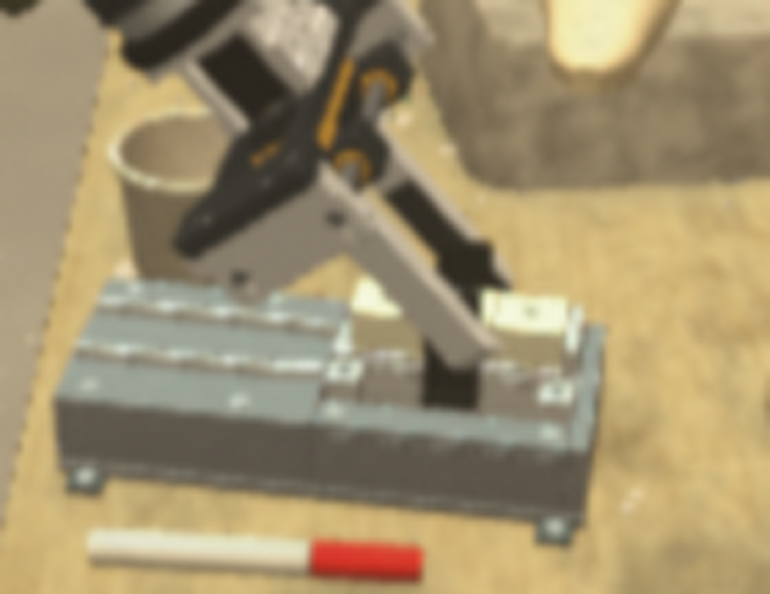

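Request:
play_rows(moves=[{"claw": 0.3,"linear": [2,0,-2.3],"turn": [0,0,0]},{"claw": 0.3,"linear": [5.1,0,-6.1],"turn": [0,0,0]},{"claw": 0.3,"linear": [9,0,-10.7],"turn": [0,0,0]},{"claw": 0.3,"linear": [12.9,0,-15.3],"turn": [0,0,0]},{"claw": 0.3,"linear": [16.7,0,-19.9],"turn": [0,0,0]},{"claw": 0.3,"linear": [19.9,0,-23.8],"turn": [0,0,0]},{"claw": 0.3,"linear": [20.5,0,-24.5],"turn": [0,0,0]},{"claw": 0.3,"linear": [20.5,0,-24.5],"turn": [0,0,0]}])

```text
time_s: 12.1
ee_pos: [0.5753, -0.3526, 0.0797]
eef_rot: [3.141, -0.699, -0.155]
force: [0.5, -0.4, -3.2]
grip_width: 0.0408
```

```bash
python3 -c "
from h import *
st()
im=vision.camera('side')
c=cv2.resize(im[180:310,190:350],None,fx=5,fy=4.6,interpolation=cv2.INTER_CUBIC)
cv2.imwrite('pics/s17.png',c)"
```

```text
t 12.1 q [-0.768  0.415  1.804  0.902  0.491  0.236] tcp [ 0.5753 -0.3526  0.0797] bay [32.8 -0.6 79.7] rot [ 3.141 -0.699 -0.155] F [ 0.5 -0.4 -3.2] M [ 0.19  0.67 -0.06] w 0.0408
```

View pics/s17.png

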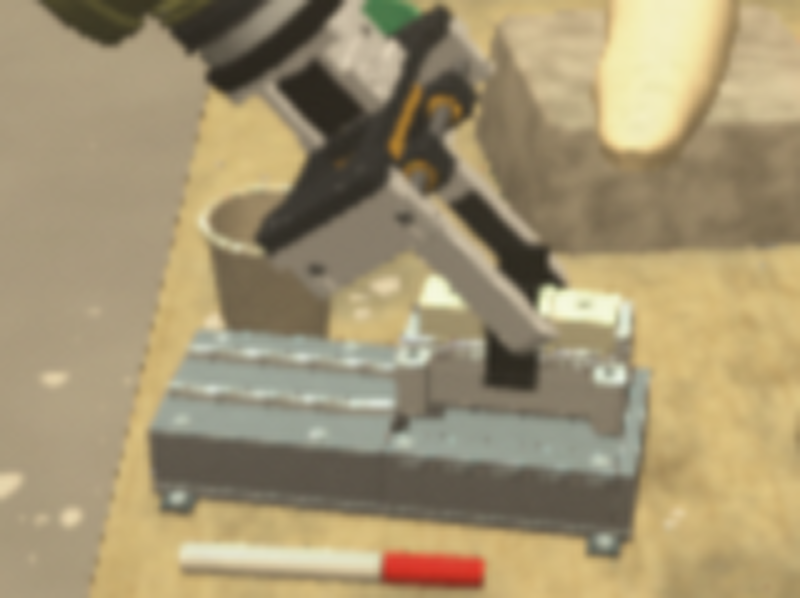

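Request:
play_rows(moves=[{"claw": 0.3,"linear": [2,0,-2.3],"turn": [0,0,0]},{"claw": 0.3,"linear": [5.1,0,-6.1],"turn": [0,0,0]},{"claw": 0.3,"linear": [9,0,-10.7],"turn": [0,0,0]},{"claw": 0.3,"linear": [12.9,0,-15.3],"turn": [0,0,0]},{"claw": 0.3,"linear": [16.7,0,-19.9],"turn": [0,0,0]},{"claw": 0.3,"linear": [19.9,0,-23.8],"turn": [0,0,0]},{"claw": 0.3,"linear": [20.5,0,-24.5],"turn": [0,0,0]},{"claw": 0.3,"linear": [20.5,0,-24.5],"turn": [0,0,0]}])

```text
time_s: 13.15
ee_pos: [0.5752, -0.3525, 0.1114]
eef_rot: [3.142, -0.698, -0.155]
force: [-0.4, 0.4, -4.0]
grip_width: 0.0411
```

Request:
play_rows(moves=[{"claw": 0.3,"linear": [0,0,0],"turn": [0,0,0]},{"claw": 0.3,"linear": [0,0,0],"turn": [0,0,0]},{"claw": 0.3,"linear": [0,0,0],"turn": [0,0,0]},{"claw": 0.3,"linear": [0,0,0],"turn": [0,0,0]},{"claw": 0.3,"linear": [0,0,0],"turn": [0,0,0]},{"claw": 0.3,"linear": [0,0,0],"turn": [0,0,0]}])

```text
time_s: 13.9
ee_pos: [0.5752, -0.3525, 0.1114]
eef_rot: [3.141, -0.698, -0.155]
force: [-0.0, 0.2, -3.8]
grip_width: 0.0411
```

```bash
python3 -c "
from h import *
st(); print(np.abs(get_obs()['joint_vel']).max())
im=vision.camera('side')
cv2.imwrite('pics/s18f.png',im)
c=cv2.resize(im[205:275,250:340],None,fx=8,fy=8,interpolation=cv2.INTER_CUBIC)
cv2.imwrite('pics/s18.png',c)
im=vision.camera('top');cv2.imwrite('pics/t18.png',cv2.resize(im[190:300,310:430],None,fx=5.4,fy=5.4,interpolation=cv2.INTER_CUBIC))"
```

```text
t 13.9 q [-0.768  0.364  1.787  0.809  0.536  0.342] tcp [ 0.5752 -0.3525  0.1114] bay [ 32.7  -0.5 111.4] rot [ 3.141 -0.698 -0.155] F [-0.   0.2 -3.8] M [0.17 0.71 0.03] w 0.0411
0.0022294075323308696
```

View pics/s18.png

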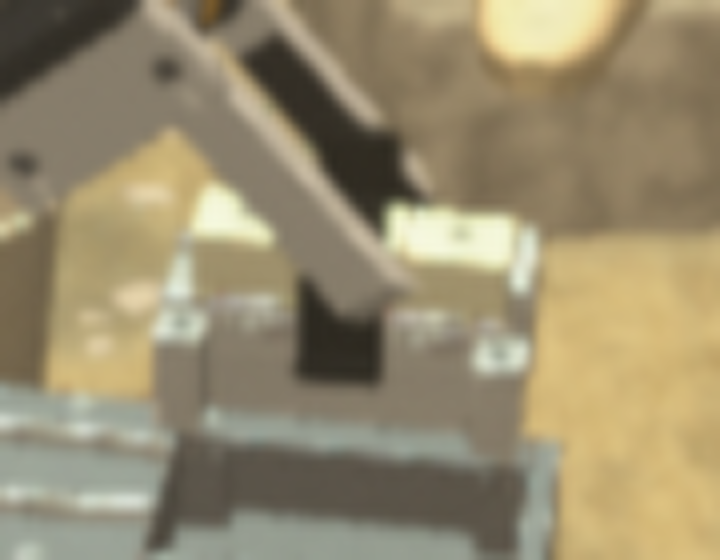

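View pics/s18f.png

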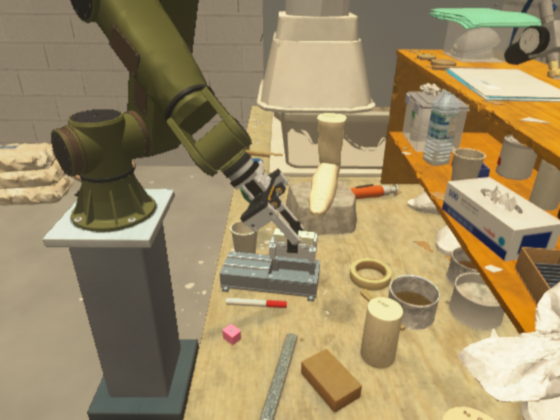

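View pics/t18.png

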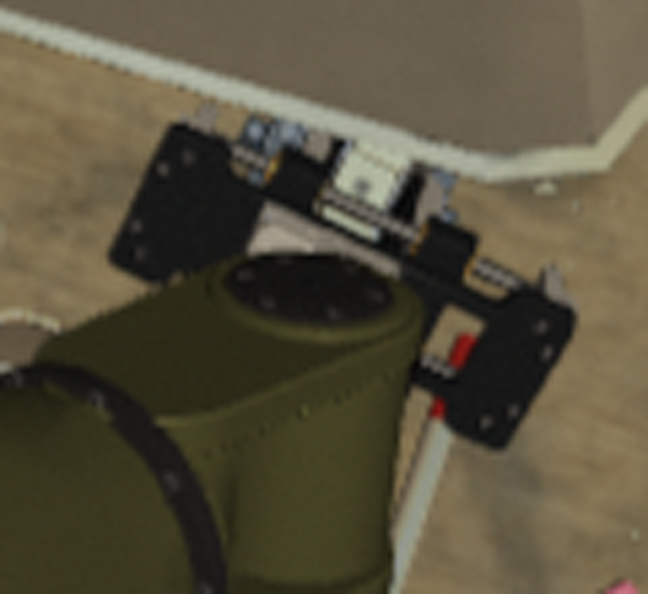

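```bash
python3 -c "
from h import *
np.set_printoptions(precision=4,suppress=True)
def pl(px,y):
    o,d=ray('side',px); n=np.array([-np.sin(YAW),np.cos(YAW)])
    t=(y-n@(o[:2]-O))/(n@d[:2]); return wb(o+t*d)
f=lambda x,y:(x/8+250-.44,y/8+205-.44)
for n,p,y in [('bossN',(181,321),-.022),('bossF',(500,355),-.022),('bottomNear corner',(180,430),-.028),('bottomFar',(498,460),-.028),('dot1',(462,234),0)]: print(n,pl(f(*p),y))
g=lambda x,y:(x/6+200-.42,y/6+215-.42)
print('before',pl(g(435,348),-.022),pl(g(666,373),-.022),pl(g(638,283),0))
"
```

```text
bossN [-0.0425 -0.022   0.1177]
bossF [ 0.0472 -0.022   0.1165]
bottomNear corner [-0.0417 -0.028   0.0848]
bottomFar [ 0.0486 -0.028   0.0853]
dot1 [0.0335 0.     0.141 ]
before [-0.0427 -0.022   0.04  ] [ 0.0473 -0.022   0.0395] [0.0333 0.     0.0644]
```

```bash
python3 -c "
from h import *
from station import hand_in
st(); print(hand_in())"
```

```text
t 14.0 q [-0.768  0.364  1.787  0.81   0.536  0.342] tcp [ 0.5752 -0.3525  0.1115] bay [ 32.7  -0.5 111.5] rot [ 3.142 -0.698 -0.155] F [-0.3  0.2 -2.8] M [0.14 0.75 0.04] w 0.0411
the job is handed in; nothing more can be done
None
```

The job is handed in at about 14 s. The three blocks stand in a closed row in the cassette, which the arm is holding, pinched, above the bay. I pushed them in with one closed-finger push, ending at about 15 N against the end stop. I then pinched both catches at 30 N with the tool tilted 40° to stay clear of the hood, and lifted straight up about 77 mm.

**Last checks**
- **Row:** block spacing measured 30 mm and 30 mm after the push, and block 1's position in the cassette had not changed after the lift. Block 2 was partly hidden by the gripper by then.
- **Catches:** finger opening 41 mm, so both catches are fully pressed.
- **Height:** underside about 85 mm above the bench, roughly 42 mm clear of the bay top.
- **Level and rest:** tilt within about 0.5°, steady load of 3 to 4 N, joints at rest.
- **Bystanders:** the pen's position looked unchanged in the last view and I never came near the bowl. The cup (partly hidden) also looked in place. The jar is hidden behind the arm there, so I did not re-check it. No unexpected contact forces appeared.

**What disagreed**
- **Fingertip position:** the visible fingertips end about 29 mm short of the reported TCP. My first push pass went over the blocks without touching them, so I corrected for this from the pictures.
- **Straightness:** block 1 measured about 2 mm to the side of blocks 2 and 3. That is within the channel's play, and I left it as it was.

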